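Sort the bench oddments into their trays

ROBOT

A 6-joint arm with a two-finger parallel gripper is mounted at the origin on a cart in front of the work surface, level with it; the furniture and walls round the work are solid. World frame = base frame: x ahead of the robot, y to its left, z up, the work surface at z = 0. Lengths are in m, angles in rad, forces in N, time in s.
With the tool pointing down it reaches from about 0.3 to 0.875 m from the base axis. Payload 6.4 kg.
Tool frame: the origin (TCP) lies at the very end of the fingers, on their centre line; the grasp point (between the pads) lies manip.pinch_z behind it (manip.pinch_z is the distance from the TCP to the grasp point, in m); z points along the fingers, y is the direction in which the jaws open and shut (so a half turn about z gives the same grasp; the last joint's range is limited). The gripper opens to 88 mm and grips with 3 to 60 N. Pads are 18 mm wide; open, the fingers measure 123 mm over their backs; the gripper's body (75 mm by 187 mm) begins 45 mm behind the grasp point.
Start: joints at [-1.504, 0.181, 1.607, -0, 1.354, -0.206], TCP at [0.155, -0.554, 0.239] pointing down, gripper open.
Joint ranges: [-2.99, 2.99], [-0.89, 2.07], [0.3, 2.58], [-1.14, 4.28], [0, 2.63], [-3.12, 3.12]. Speed limits (rad/s): [2.57, 2.57, 3.01, 3.14, 3.14, 3.14].

INTERFACE

Orientations are given as a unit quaternion [x, y, z, w].
In Python, from rig import manip gives the robot as it stands.
- The arm moves only by the tool carry_out, never from a script. Its argument "steps" is a list of rows, each a list of 7 numbers: the shift along the tool's x, y, z in mm, then the turn, a rotation vector about the tool's x, y, z in degrees, then the closure, from 0 (fully open) to 1 (shut). In form: [[dx, dy, dz, wx, wy, wz, gripper], ...]. A call has 1 to 12 rows; each row shifts and turns the pose as measured when the row begins, along the tool's axes as they then stand; what a row does not reach is not made up. A row lasts 1/10 s, in which the tool goes at most 50 mm and 8.59 degrees, less where a joint would pass 70% of its speed; a pose out of reach is approached as far as the arm can. A call with a gripper value outside its range is refused whole. The fingers move at their own pace and stop on an object; "newtons" is the grip in N (left out, the last holds). Time passes only in rows, so rows that do not move let the fingers close. It gives the time, the measured TCP pose, the force and the opening at its end, in the units of the state.
- manip.read_state(): the state, without advancing time (a new reading comes with each control period).
- manip.camera(name): name is "side" or "top"; returns the picture (480x640x3 uint8, blue, green, red); there is no depth.
- manip.camera_info(name): a dict with "fx", "fy", "cx", "cy" (pixels), "D" ([k1, k2, p1, p2, k3] as OpenCV has them; the pictures are not rectified), "T" (4x4, takes a point from camera to world coordinates). Camera axes: x right, y down, z forward; pixel columns grow to the right and rows downward; lengths in m; the calibration is good to about 2 mm. A picture is of the moment at which its call begins. camera_info takes no time and is no camera call.
- manip.job_done(): hands the job in, once; it reports no verdict.
Trained networks look in the newest picture that a camera, given by its name, has taken for a name from the list of things; names that differ only in an ending like _2 or _b are one class to them, and where a whole thing is asked for, a point or a joint stands for the part that bears it (a point fixed in the world has none). Each returns a list of dicts, best first, with "conf" (0 to 1); they miss things now and then, are a little off and sometimes report something else, mostly with a low value. They report only what shows in the picture. A call takes as long as a camera call.
- manip.cut_out(camera, name): "pixels" (480x640 bool, what is visible of it) and "box" ([left, top, width, height] in pixels, round what is visible of it).
- manip.spot_point(camera, name): "xy" ([column, row] in pixels: a listed point, or the origin of a listed thing).
The state is a dict: "clock": time; "q": joint angles; "joint_vel": joint speeds; "effort": joint torques, N m; "position": TCP position; "orientation": TCP orientation; "contact_force": force on the tool from outside, world axes, zero at the start; "ft_torque": the same for the moment, N m; "opening": finger opening in m.
Only numpy, scipy, OpenCV 4.12 (cv2) and the standard library are available. Lean on these libraries where they do the work, as an engineer would, in place of code of your own. Each camera call takes 0.05 s, during which the arm holds its last target.

TASK

Sort the five things standing and lying in a row behind the trays: lay the fine forceps and the broad tweezers flat on the floor of the pale enamel tray, neither on top of the other, lay the marker flat in the blue pen tray, and stand both corks upright in the small wooden tray. Each thing goes wholly inside its tray, lying or standing the same way up as it did at the start; leave the glass dish where it is.

Things in the scene. Friction and masses are not known exactly. Their poses are not given: they have to be found in the camera images.
- fine_forceps: Slender steel forceps, loose, lying on edge, 145 long, 17 wide, 9 mm high. Origin at the middle of its underside; x along its length, z up. Grip across both arms at the middle (about 15 mm wide there, rigid). Starts in the row behind the trays.
- broad_tweezers: Broader, taller steel tweezers, loose, lying on edge, 136 long, 16 wide, 17 mm high (15 mm at the middle). Origin at the middle of its underside; x along its length, z up. Grip across both arms at the middle (16 mm wide there, rigid). Starts in the row behind the trays.
- red_marker: White felt marker with a dark red band and black ends, loose, lying, 139 long, 17 wide, 19 mm high. Origin at the middle of its underside; x along its length, z up; does not roll. Starts in the row behind the trays.
- cork_a: Brown cork stopper, loose, standing wide end up, 27 mm across the top, 26 mm high. Origin at the centre of its underside, z up. Starts in the row behind the trays. The two corks are alike.
- cork_b: The other brown cork, the same as cork_a.
- instrument_tray: Pale grey-white enamel tray with rolled rim, fixed, 144 (x) by 215 (y) mm, rim 24 mm high. Origin at the centre of its underside, x along its short side, y along its long side, z up. Inside 126 by 202 mm; floor 2 mm above the origin. Level.
- pen_tray: Shallow blue plastic tray, fixed, 94 (x) by 190 (y) mm, 14 mm high. Origin at the centre of its underside, x along its short side, y along its long side. Walls and floor 4 mm thick; inside 86 by 182 mm.
- cork_tray: Small shallow tray of light wood, fixed, 120 (x) by 66 (y) mm, 14 mm high. Origin at the centre of its underside, x along its long side, y along its short side. Walls and floor 4 mm thick; inside 112 by 58 mm, room for the two corks one behind the other along x.
- petri_dish: Open clear glass dish, loose, 78 mm across, 15 mm high, right of the row; stays where it is. Origin at the centre of its underside.

How it is judged:
At the end, for the whole second after the job is handed in: Forceps and tweezers flat on the enamel tray's floor (middle within 56 mm across, 36 mm along of its centre), marker flat in the blue tray (37 across, 23 along), both corks upright in the wooden tray (48 along, 20 across); within 8-9 mm of the tray's underside, tilt under 0.12 rad; released, still (x of fine_forceps in the frame of instrument_tray between -0.056 and 0.056 m and y of fine_forceps in the frame of instrument_tray between -0.036 and 0.036 m and z of fine_forceps in the frame of instrument_tray between -0.003 and 0.008 m and angle between each of fine_forceps, broad_tweezers, red_marker, cork_a, cork_b's own z axis and vertical below 0.12 rad and linear speed of each of fine_forceps, broad_tweezers, red_marker, cork_a, cork_b below 0.02 m/s and x of broad_tweezers in the frame of instrument_tray between -0.056 and 0.056 m and y of broad_tweezers in the frame of instrument_tray between -0.036 and 0.036 m and z of broad_tweezers in the frame of instrument_tray between -0.003 and 0.008 m and x of red_marker in the frame of pen_tray between -0.037 and 0.037 m and y of red_marker in the frame of pen_tray between -0.023 and 0.023 m and z of red_marker in the frame of pen_tray between 0 and 0.009 m and x of cork_a in the frame of cork_tray between -0.048 and 0.048 m and y of cork_a in the frame of cork_tray between -0.02 and 0.02 m and z of cork_a in the frame of cork_tray between 0 and 0.009 m and x of cork_b in the frame of cork_tray between -0.048 and 0.048 m and y of cork_b in the frame of cork_tray between -0.02 and 0.02 m and z of cork_b in the frame of cork_tray between 0 and 0.009 m); the robot touches nothing.
It fails at once if the glass dish is shifted by more than 25 mm (distance of petri_dish from where it was at the start of the episode above 0.025 m).
It also fails if it takes over 104 s, if anything falls off the work surface, if the arm or the gripper's body presses on something with over 40 N, if the wrist force passes 120 N, or if a joint passes its speed limit or range.

## Working session

There is one attempt and no reset: what is moved stays moved. The work goes in short steps, Python scripts to look and compute and a tool call to move; the robot and the scene stay as the last step left them, time stands still between calls to the robot, and variables do not carry over. Pictures are saved under pics/ and viewed, and the job is handed in when it is done.

Besides the shell and the picture viewer there is one more tool, called as a command line: name --pt "numbers of a row" for each row, then --argument value for the rest. carry_out: Moves the arm, as the interface text tells. Its arguments: {"type":"object","properties":{"steps":{"type":"array"},"newtons":{"type":"number"}},"required":["steps"]}

```bash
ls; mkdir -p pics; python3 - <<'E'
from rig import manip
import cv2
print(manip.read_state(), manip.pinch_z)
for n in("top","side"):
    cv2.imwrite(f"pics/{n}0.png",manip.camera(n)); print(manip.camera_info(n))
    for o in ["fine_forceps","broad_tweezers","red_marker","cork_a","instrument_tray","pen_tray","cork_tray","petri_dish"]:
        print(n,o,[(round(r['conf'],2),r['box']) for r in manip.cut_out(n,o)],[(round(r['conf'],2),[round(float(v),1) for v in r['xy']]) for r in manip.spot_point(n,o)])
print(manip.read_state()['clock'])
E
```

```text
pics
{'clock': 0.0, 'q': array([-1.50429188e+00,  1.81513000e-01,  1.60800253e+00, -2.71804053e-07,
        1.35382677e+00, -2.06322748e-01]), 'joint_vel': array([ 1.17787393e-04, -5.52011686e-04, -8.86245497e-05, -9.15479096e-04,
        9.67777618e-04,  1.13725162e-03]), 'effort': array([ 1.23922859e-03, -4.33866012e+01, -3.41846609e+01,  7.02638598e-02,
        3.83735262e-02, -1.16504089e-04]), 'position': array([ 0.154904  , -0.55317751,  0.23782857]), 'orientation': array([ 9.90709702e-01,  1.35990889e-01,  6.09759055e-05, -8.72694567e-04]), 'contact_force': array([ 0.74833115, -0.28963351,  0.63554976]), 'ft_torque': array([-0.07592512, -0.02482589, -0.0476437 ]), 'opening': 0.08850597743125554} 0.0187
{'fx': 530.1965421960192, 'fy': 530.1965421960192, 'cx': 328.65905058256857, 'cy': 233.94934554836573, 'D': array([-0.0082331,  0.       ,  0.       ,  0.       ,  0.       ]), 'T': array([[ 0.01589148, -0.98707227,  0.15948604,  0.33582761],
       [-0.99947635, -0.02017829, -0.02529547, -0.23974691],
       [ 0.02818661, -0.15900055, -0.98687605,  1.02651421],
       [ 0.     
[... 1398 characters left out ...]
2, 84.8, 27.8])] [(0.81, [265.8, 246.5])]
side red_marker [(0.77, [186.6, 275.3, 96.1, 17.1]), (0.19, [319.1, 194.1, 91.2, 58.1])] [(0.62, [231.8, 290.3])]
side cork_a [(0.72, [271.9, 214.1, 14.8, 18.7]), (0.54, [243.8, 247.9, 16.2, 23.4])] [(0.79, [253.2, 264.9]), (0.47, [276.7, 228.5])]
side instrument_tray [(0.82, [317.6, 191.6, 92.4, 59.7])] [(0.82, [363.6, 226.2])]
side pen_tray [(0.8, [285.8, 273.6, 101.4, 91.5])] [(0.94, [338.5, 316.6]), (0.57, [352.9, 265.2])]
side cork_tray [(0.93, [312.0, 248.0, 77.5, 24.5])] [(0.6, [351.6, 265.7]), (0.25, [212.4, 318.0])]
side petri_dish [(0.87, [272.9, 199.0, 40.3, 21.2])] [(0.7, [292.1, 215.8]), (0.4, [233.2, 289.1]), (0.36, [279.7, 227.2])]
1.7
```

```bash
python3 - <<'E'
import cv2
a=cv2.imread("pics/top0.png")
cv2.imwrite("pics/top0c.png",cv2.resize(a[125:325,170:480],None,fx=2.58,fy=2.58,interpolation=cv2.INTER_CUBIC))
E
```

```text
(no output)
```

View pics/top0.png

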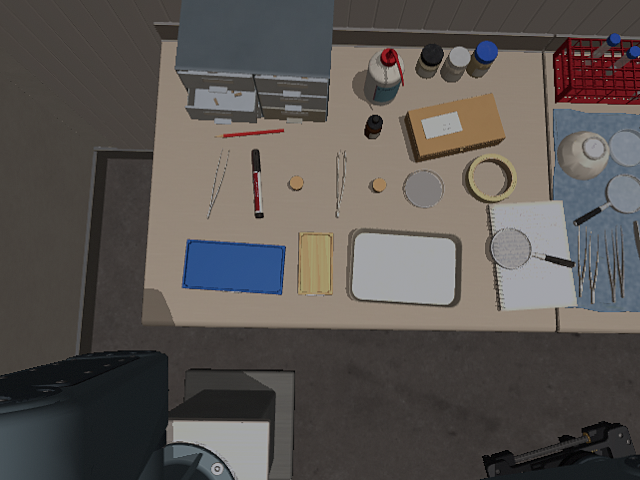

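View pics/side0.png

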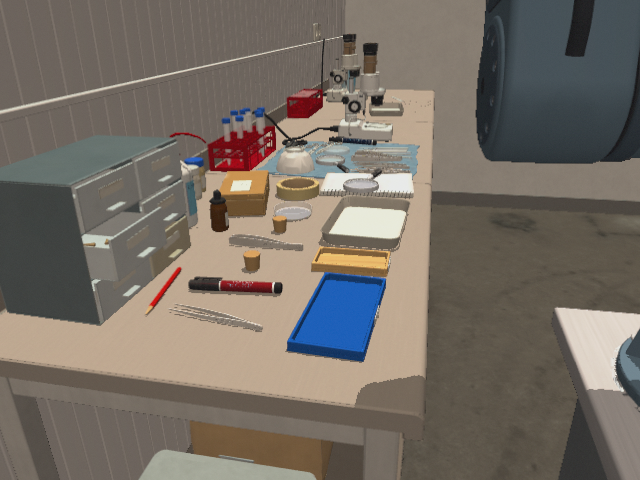

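View pics/top0c.png

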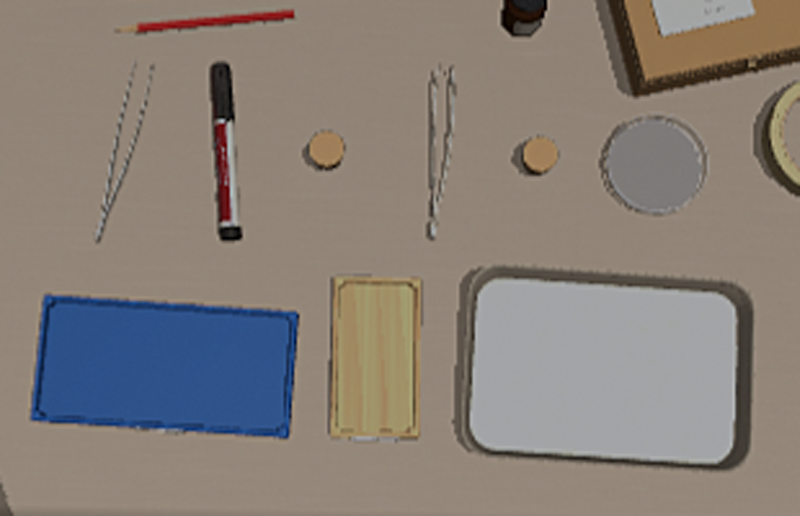

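```bash
cat > h.py <<'E'
from rig import manip
import numpy as np, cv2
def p2w(cam,uv,z):
    i=manip.camera_info(cam);K=np.array([[i['fx'],0,i['cx']],[0,i['fy'],i['cy']],[0,0,1]])
    n=cv2.undistortPoints(np.array(uv,float).reshape(-1,1,2),K,i['D']).reshape(-1,2)
    d=np.c_[n,np.ones(len(n))]@i['T'][:3,:3].T; o=i['T'][:3,3]
    return o+d*((z-o[2])/d[:,2])[:,None]
def w2p(cam,P):
    i=manip.camera_info(cam);K=np.array([[i['fx'],0,i['cx']],[0,i['fy'],i['cy']],[0,0,1]])
    T=np.linalg.inv(i['T']);return cv2.projectPoints(np.array(P,float).reshape(-1,3),cv2.Rodrigues(T[:3,:3])[0],T[:3,3],K,i['D'])[0].reshape(-1,2)
def pose():
    s=manip.read_state();from scipy.spatial.transform import Rotation as R
    M=R.from_quat(s['orientation']).as_matrix()
    return s,M,np.degrees(np.arctan2(M[1,0],M[0,0]))
E
python3 - <<'E'
from h import *
np.set_printoptions(precision=4,suppress=True)
c=lambda L:[(170+u/2.58-.3,125+v/2.58-.3) for u,v in L]
for n,z,L in [("forceps tipmid,joint",.009,[(144,66),(98,240)]),("marker",.019,[(221,64),(231,238)]),("tweez",.015,[(443,68),(433,236)]),("cork",.026,[(326,150),(540,155)]),("dish",.015,[(656,164)]),
 ("pen",.014,[(44,296),(298,313),(288,437),(32,419)]),("corktray",.014,[(333,277),(421,279),(420,437),(330,436)]),("enamel inner floor?",.002,[(472,278),(736,292),(736,464),(470,452)])]:
    w=p2w("top",c(L),z); print(n,w[:,:2].tolist(),w.mean(0))
    if len(w)==2: d=w[0]-w[1];print(np.linalg.norm(d),np.degrees(np.arctan2(d[1],d[0])))
    if len(w)==4: d=w[1]-w[0]+w[2]-w[3];print(np.linalg.norm(d)/2,np.linalg.norm(w[0]-w[3]),np.degrees(np.arctan2(d[1],d[0])))
print("side check")
print("corks bottom..top",p2w("side",[(252,253),(279.5,219)],.026)[:,:2])
print("marker",p2w("side",[(190,282),(281,288)],.012)[:,:2])
for n,z in (("fine_forceps",.005),("red_marker",.01),("broad_tweezers",.008)):
  for cam in("side",):
    manip.camera(cam)
    r=manip.cut_out(cam,n)
    if r:
      m=r[0]['pixels'];v,u=np.nonzero(m);w=p2w(cam,np.c_[u,v],z)[:,:2]
      C,(a,b),t=cv2.minAreaRect(w.astype(np.float32)*1000);print(n,r[0]['conf'],C,a,b,t)
E
```

```text
forceps tipmid,joint [[0.6642896262353422, -0.05835749716984956], [0.5273806037254605, -0.030290608441318062]] [ 0.5958 -0.0443  0.009 ]
0.13975632610909267 -11.585342742204663
marker [[0.6640900495969864, -0.11853668667792734], [0.5291182266362433, -0.13112699109351328]] [ 0.5966 -0.1248  0.019 ]
0.13555776908249595 5.3291853559592655
tweez [[0.6664516443467092, -0.2883303482897677], [0.5346582166061071, -0.2823703938862363]] [ 0.6006 -0.2854  0.015 ]
0.13192811926238274 -2.589262196657739
cork [[0.5965963021505803, -0.20056480197709076], [0.5964720560985821, -0.3618787182445866]] [ 0.5965 -0.2812  0.026 ]
0.161313964115442 89.95587006280864
dish [[0.5943429773602722, -0.4521361271601494]] [ 0.5943 -0.4521  0.015 ]
pen [[0.48324527011096907, 0.0064108853412858935], [0.47423583168522093, -0.18246424398020555], [0.3821627315056997, -0.1777804586547932], [0.39199517573783205, 0.00986960010478427]] [ 0.4329 -0.086   0.014 ]
0.18849816564198815 0.09131561986276858 -92.86477668066748
corktray [[0.5019660451751947, -0.2078492647043808], [0.5018002237331571, -0.27383579152730775], [0.383841
[... 195 characters left out ...]
888664435, -0.31301872593877245], [0.49864522363726804, -0.515016522306455], [0.368327707423685, -0.51215047448831], [0.3739325709632946, -0.31267393864998644]] [ 0.4366 -0.4132  0.002 ]
0.20083123865501076 0.13140077005191086 -91.75376102282759
side check
corks bottom..top [[ 0.5999 -0.2011]
 [ 0.5978 -0.355 ]]
marker [[ 0.6686 -0.1153]
 [ 0.5303 -0.1217]]
fine_forceps 0.58 (595.1264038085938, -40.80216598510742) 26.208450317382812 134.78367614746094 77.04403686523438
red_marker 0.73 (601.388427734375, -123.76199340820312) 143.68460083007812 40.794410705566406 5.640686988830566
broad_tweezers 0.77 (606.494873046875, -283.56365966796875) 49.33407974243164 143.68072509765625 76.79936218261719
```

carry_out --pt "40 -5.8 0 0 0 0 0.55" --pt "40 -5.8 0 0 0 0 0.55" --pt "40 -5.8 0 0 0 0 0.55" --pt "40 -5.8 0 0 0 0 0.55" --pt "40 -5.8 0 0 0 0 0.55" --pt "40 -5.8 0 0 0 0 0.55" --pt "40 -5.8 0 0 0 0 0.55" --pt "40 -5.8 0 0 0 0 0.55" --pt "40 -5.8 0 0 0 0 0.55" --pt "40 -5.8 0 0 0 0 0.55" --pt "0 0 0 0 0 7.8 0.55" --pt "0 0 0 0 0 7.8 0.55" --newtons 20

```text
clock: 3.2
position: [0.5391, -0.3849, 0.2383]
orientation: [1.0, -0.005, 0.0, 0.001]
contact_force: [0.5, 0.4, 0.2]
opening: 0.0399
```

```bash
cat > to.py <<'E'
import sys
from h import *
np.set_printoptions(precision=1,suppress=True)
x,y,z,psi=map(float,sys.argv[1:5]); s,M,p=pose()
print("t",s['clock'],"pos",s['position']*1000,"psi",p,"tilt",np.degrees(np.arccos(-M[2,2])))
d=M.T@(np.array([x,y,z])-s['position']*1000); print("tool delta mm",d,"wz",p-psi,"tiltfix", np.degrees(np.cross(M.T@[0,0,-1],[0,0,1]))*-1)
a=np.radians(psi);R=np.array([[np.cos(a),np.sin(a),0],[np.sin(a),-np.cos(a),0],[0,0,-1]])
print("delta in final axes",R.T@(np.array([x,y,z])-s['position']*1000),"open",s['opening'],"q6",s['q'][5],"F",s['contact_force'])
E
python3 to.py 597 -359 100 0
```

```text
t 3.2 pos [ 539.1 -384.9  238.3] psi -0.5886393707736398 tilt 0.14273350364684426
tool delta mm [ 57.5 -26.8 138.3] wz -0.5886393707736398 tiltfix [ 0.1 -0.  -0. ]
delta in final axes [ 57.9 -25.9 138.3] open 0.039896777574022484 q6 0.7830446093304461 F [0.5 0.4 0.2]
```

carry_out --pt "14.5 -6.5 34 0 0 -0.6 0.55" --pt "14.5 -6.5 34 0 0 0 0.55" --pt "14.5 -6.5 34 0 0 0 0.55" --pt "14.5 -6.5 34 0 0 0 0.55" --pt "0 0 0 0 0 0 0.55" --pt "0 0 0 0 0 0 0.55"

```text
clock: 3.8
position: [0.6015, -0.3596, 0.1003]
orientation: [1.0, -0.001, 0.002, 0.003]
contact_force: [0.1, -0.2, 0.2]
opening: 0.0394
```

```bash
python3 to.py 597 -359 13 0; python3 - <<'E'
from h import *
s,M,p=pose()
for n in("top","side"):
    a=manip.camera(n); u,v=w2p(n,[s['position']])[0]; print(n,u,v)
    cv2.circle(a,(int(u),int(v)),2,(0,255,0),-1)
    x0,y0=(270,110) if n=="top" else (180,150)
    cv2.imwrite(f"pics/{n}1.png",cv2.resize(a[y0:y0+150,x0:x0+200],None,fx=4,fy=4,interpolation=cv2.INTER_CUBIC))
E
```

```text
t 3.8 pos [ 601.5 -359.6  100.3] psi -0.12084128404142665 tilt 0.41635702893866816
tool delta mm [-4.8 -1.1 87.2] wz -0.12084128404142665 tiltfix [ 0.4 -0.2 -0. ]
delta in final axes [-4.5 -0.6 87.3] open 0.03939774857454699 q6 0.8673276961911583 F [ 0.1 -0.2  0.2]
top 382.7462217737108 171.7696926741847
side 276.41542427962924 179.74724384228682
```

View pics/top1.png

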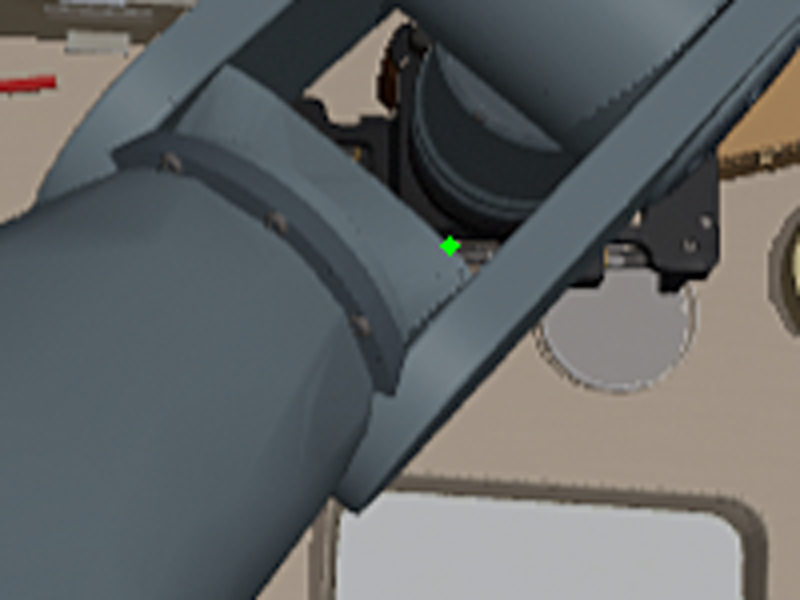

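View pics/side1.png

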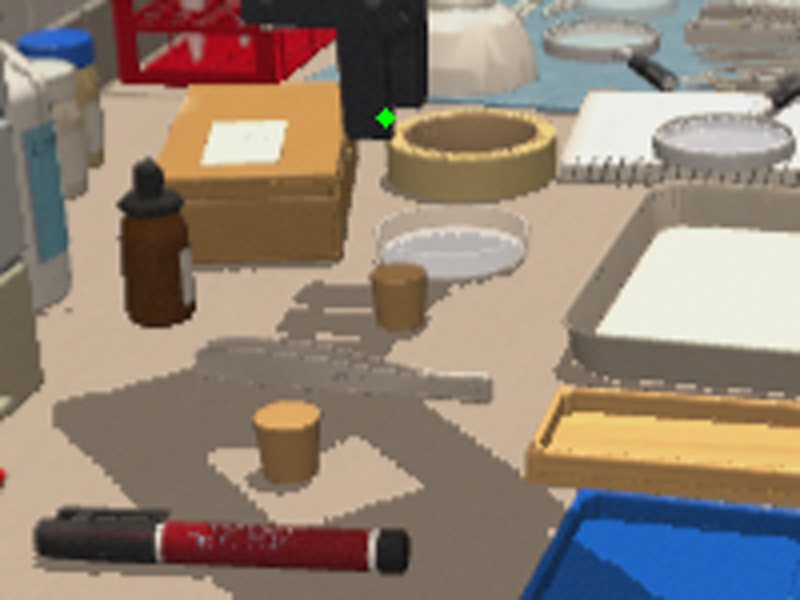

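carry_out --pt "-2 -0.5 20 0 0 0 0.55" --pt "-1 -0.3 20 0 0 0 0.55" --pt "-1 -0.3 18 0.4 -0.2 0 0.55" --pt "0 0 12 0 0 0 0.55" --pt "0 0 6 0 0 0 0.55" --pt "0 0 0 0 0 0 0.55"

```text
clock: 4.5
position: [0.601, -0.3671, 0.0349]
orientation: [1.0, -0.003, 0.007, 0.006]
contact_force: [0.1, -0.5, 0.4]
opening: 0.0399
```

```bash
python3 to.py 597 -359 13 0
```

```text
t 4.5 pos [ 601.  -367.1   34.9] psi -0.3627996959884261 tilt 1.0523470406357325
tool delta mm [-4.3 -8.3 21.8] wz -0.3627996959884261 tiltfix [ 0.7 -0.8 -0. ]
delta in final axes [-4.  -8.1 21.9] open 0.03991197604911458 q6 0.8603808055559955 F [ 0.1 -0.5  0.4]
```

carry_out --pt "-2 -4 0 0.7 -0.8 -0.4 0.55" --pt "-2 -4 0 0 0 0 0.55" --pt "0 0 0 0 0 0 0.55"

```text
clock: 4.8
position: [0.5977, -0.3592, 0.0367]
orientation: [1.0, 0.001, 0.0, -0.0]
contact_force: [0.2, -0.0, 0.3]
opening: 0.0397
```

```bash
python3 to.py 597 -359 13 0
```

```text
t 4.8 pos [ 597.7 -359.2   36.7] psi 0.06855659731951386 tilt 0.050318386789796825
tool delta mm [-0.7 -0.2 23.7] wz 0.06855659731951386 tiltfix [-0.  -0.1  0. ]
delta in final axes [-0.7 -0.2 23.7] open 0.03974468171596737 q6 0.8580800848542566 F [ 0.2 -0.   0.3]
```

carry_out --pt "0 0 8 0 0 0 0.55" --pt "0 0 8 0 0 0 0.55" --pt "0 0 7 0 0 0 0.55" --pt "0 0 0 0 0 0 0.55" --pt "0 0 0 0 0 0 1" --pt "0 0 0 0 0 0 1" --pt "0 0 0 0 0 0 1" --pt "0 0 0 0 0 0 1" --newtons 15

```text
clock: 5.6
position: [0.598, -0.3591, 0.012]
orientation: [1.0, 0.001, 0.001, 0.0]
contact_force: [-0.6, -0.3, -0.5]
opening: 0.0252
```

```bash
python3 to.py 597 -359 13 0; python3 - <<'E'
from h import *
a=manip.camera("side")
cv2.imwrite(f"pics/side2.png",cv2.resize(a[150:300,180:380],None,fx=4,fy=4,interpolation=cv2.INTER_CUBIC))
E
```

```text
t 5.6 pos [ 598.  -359.1   12. ] psi 0.09961451538365786 tilt 0.07834502781767258
tool delta mm [-1.  -0.1 -1. ] wz 0.09961451538365786 tiltfix [ 0.  -0.1 -0. ]
delta in final axes [-1.  -0.1 -1. ] open 0.02517332111735572 q6 0.8580682363713575 F [-0.6 -0.3 -0.5]
```

View pics/side2.png

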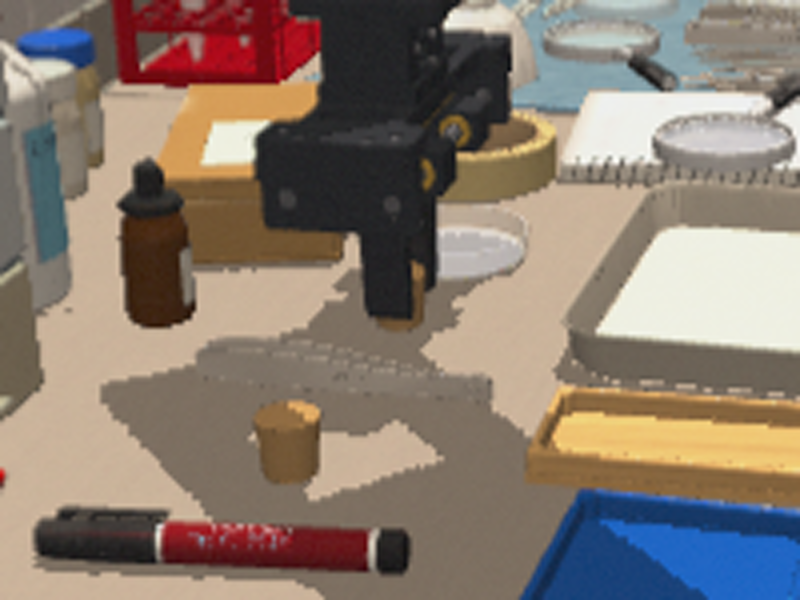

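carry_out --pt "0 0 -15 0 0 0 1" --pt "0 0 -25 0 0 0 1" --pt "-10 -5 -25 0 0 0 1" --pt "-24 -16 0 0 0 0 1" --pt "-24 -16 0 0 0 0 1" --pt "-24 -16 0 0 0 0 1" --pt "-24 -16 0 0 0 0 1" --pt "-24 -16 0 0 0 0 1" --pt "-20 -16 0 0 0 0 1" --pt "-12 -8 0 0 0 0 1" --pt "0 0 0 0 0 0 1" --pt "0 0 0 0 0 0 1"

```text
clock: 6.85
position: [0.435, -0.2509, 0.0935]
orientation: [1.0, 0.001, 0.008, 0.007]
contact_force: [0.4, -0.6, -0.1]
opening: 0.0253
```

```bash
python3 to.py 421 -241 17 0; python3 - <<'E'
from h import *
a=manip.camera("side")
cv2.imwrite(f"pics/side3.png",cv2.resize(a[150:300,230:430],None,fx=4,fy=4,interpolation=cv2.INTER_CUBIC))
E
```

```text
t 6.85 pos [ 435.  -250.9   93.5] psi 0.10178862847392792 tilt 1.2594205543394752
tool delta mm [-15.2 -11.   76.1] wz 0.10178862847392792 tiltfix [ 0.8 -1.  -0. ]
delta in final axes [-14.   -9.9  76.5] open 0.02528952385467026 q6 0.8078390054349659 F [ 0.4 -0.6 -0.1]
```

View pics/side3.png

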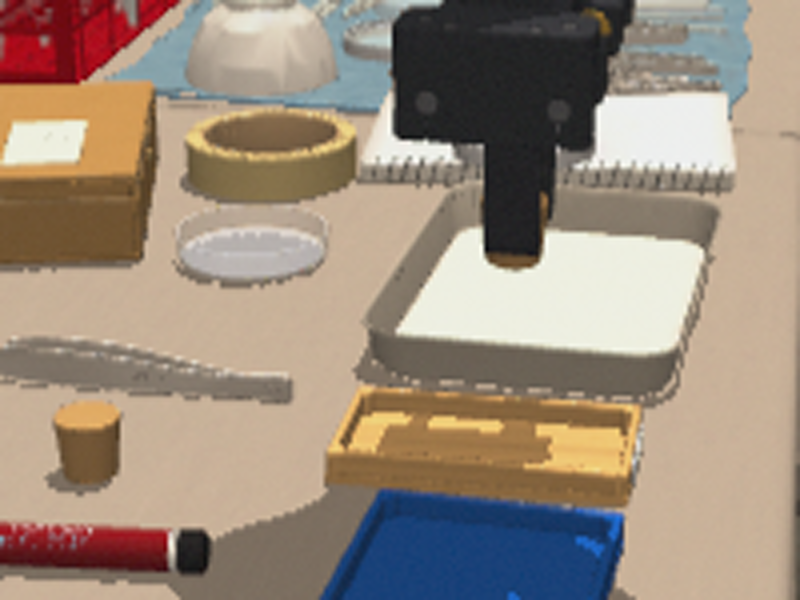

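carry_out --pt "-5 -4 20 0.8 -1 0 1" --pt "-5 -4 15 0 0 0 1" --pt "-4 -2 15 0 0 0 1" --pt "0 0 8 0 0 0 1" --pt "0 0 0 0 0 0 1" --pt "0 0 0 0 0 0 1"

```text
clock: 7.5
position: [0.4276, -0.247, 0.0368]
orientation: [1.0, 0.001, 0.003, 0.003]
contact_force: [0.4, 0.1, 0.1]
opening: 0.0256
```

```bash
python3 to.py 419 -241 17 0
```

```text
t 7.5 pos [ 427.6 -247.    36.8] psi 0.07727487324490909 tilt 0.48508759903443704
tool delta mm [-8.7 -6.1 19.7] wz 0.07727487324490909 tiltfix [ 0.4 -0.3 -0. ]
delta in final axes [-8.6 -6.  19.8] open 0.025596164615379197 q6 0.805887771275702 F [0.4 0.1 0.1]
```

carry_out --pt "-4.5 -3 0 0.4 -0.3 0 1" --pt "-4 -3 0 0 0 0 1" --pt "0 0 6 0 0 0 1" --pt "0 0 6 0 0 0 1" --pt "0 0 0 0 0 0 1"

```text
clock: 8.0
position: [0.4201, -0.242, 0.0261]
orientation: [1.0, 0.001, 0.002, 0.001]
contact_force: [-0.0, -0.3, 0.1]
opening: 0.0252
```

```bash
python3 to.py 419 -241 17 0; python3 - <<'E'
from h import *
a=manip.camera("side")
cv2.imwrite(f"pics/side4.png",cv2.resize(a[150:300,230:430],None,fx=4,fy=4,interpolation=cv2.INTER_CUBIC))
E
```

```text
t 8.0 pos [ 420.1 -242.    26.1] psi 0.08069409434878358 tilt 0.204650057092111
tool delta mm [-1.1 -1.1  9. ] wz 0.08069409434878358 tiltfix [ 0.1 -0.2 -0. ]
delta in final axes [-1.1 -1.   9.1] open 0.025160015662638698 q6 0.8001017947917743 F [-0.  -0.3  0.1]
```

View pics/side4.png

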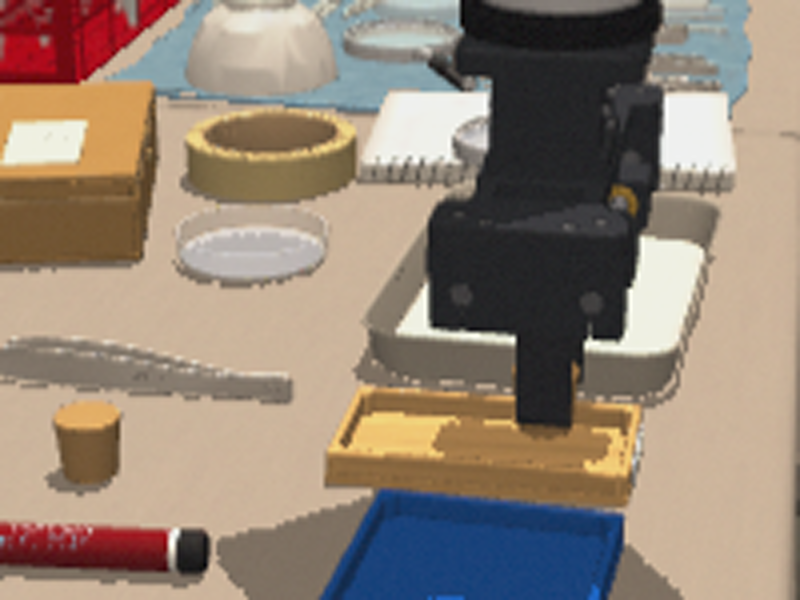

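carry_out --pt "0 -1 4 0 0 0 1" --pt "0 0 4 0 0 0 1" --pt "0 0 1.5 0 0 0 1" --pt "0 0 0 0 0 0 1"

```text
clock: 8.45
position: [0.4205, -0.2412, 0.0159]
orientation: [1.0, 0.001, 0.002, 0.001]
contact_force: [0.4, 0.4, -0.1]
opening: 0.0253
```

carry_out --pt "0 0 0 0 0 0 0.55" --pt "0 0 0 0 0 0 0.55" --pt "0 0 0 0 0 0 0.55" --pt "0 0 -10 0 0 0 0.55" --pt "0 0 -20 0 0 0 0.55" --pt "0 0 -25 0 0 0 0.55" --pt "0 0 0 0 0 0 0.55"

```text
clock: 9.15
position: [0.4203, -0.2411, 0.0743]
orientation: [1.0, 0.001, 0.001, 0.001]
contact_force: [1.2, -0.2, 0.9]
opening: 0.0396
```

```bash
python3 to.py 596 -200 70 0; python3 - <<'E'
from h import *
a=manip.camera("side")
cv2.imwrite(f"pics/side5.png",cv2.resize(a[150:300,230:430],None,fx=4,fy=4,interpolation=cv2.INTER_CUBIC))
E
```

```text
t 9.15 pos [ 420.3 -241.1   74.3] psi 0.08614855830448559 tilt 0.1946296703713707
tool delta mm [175.7 -40.9   4.7] wz 0.08614855830448559 tiltfix [ 0.1 -0.2 -0. ]
delta in final axes [175.7 -41.1   4.3] open 0.03955768910723949 q6 0.8018406307679484 F [ 1.2 -0.2  0.9]
```

View pics/side5.png

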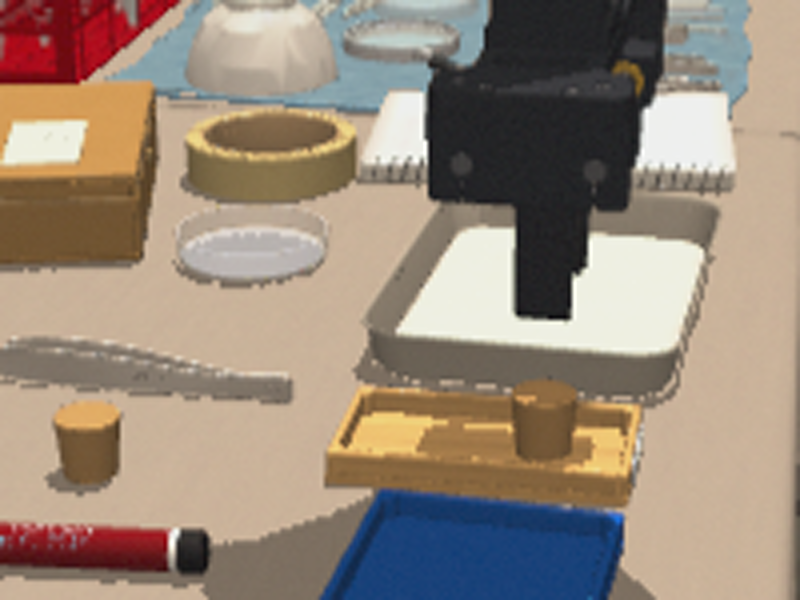

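carry_out --pt "15 -4 0 0 0 0 0.55" --pt "30 -7 0 0 0 0 0.55" --pt "30 -7 0 0 0 0 0.55" --pt "30 -7 0 0 0 0 0.55" --pt "30 -7 0 0 0 0 0.55" --pt "20 -5 0 0 0 0 0.55" --pt "12 -2 5 0 0 0 0.55" --pt "0 0 0 0 0 0 0.55" --pt "0 0 0 0 0 0 0.55"

```text
clock: 10.1
position: [0.5952, -0.193, 0.0584]
orientation: [1.0, -0.0, -0.003, -0.003]
contact_force: [-0.3, 0.1, -0.4]
opening: 0.0394
```

```bash
python3 to.py 596 -200 40 0
```

```text
t 10.1 pos [ 595.2 -193.    58.4] psi -0.006868298137513757 tilt 0.49908920280740887
tool delta mm [ 0.9  7.1 18.4] wz -0.006868298137513757 tiltfix [-0.4  0.4 -0. ]
delta in final axes [ 0.8  7.  18.4] open 0.03939328779308719 q6 1.0654300037102826 F [-0.3  0.1 -0.4]
```

carry_out --pt "0.5 4 8 -0.4 0.4 0 0.55" --pt "0.5 3 8 0 0 0 0.55" --pt "0 0 0 0 0 0 0.55" --pt "0 0 0 0 0 0 0.55"

```text
clock: 10.5
position: [0.5937, -0.2005, 0.0397]
orientation: [1.0, -0.001, -0.001, 0.0]
contact_force: [0.1, 0.1, -0.9]
opening: 0.0394
```

```bash
python3 to.py 596 -200 12 0
```

```text
t 10.5 pos [ 593.7 -200.5   39.7] psi -0.11447364755027839 tilt 0.0850955623111031
tool delta mm [ 2.3 -0.5 27.7] wz -0.11447364755027839 tiltfix [ 0.   0.1 -0. ]
delta in final axes [ 2.3 -0.5 27.7] open 0.039445321889880675 q6 1.0588699452463786 F [ 0.1  0.1 -0.9]
```

carry_out --pt "1.5 0 8 0 0 0 0.55" --pt "1 0 8 0 0 0 0.55" --pt "0 0 7 0 0 0 0.55" --pt "0 0 4 0 0 0 0.55" --pt "0 0 0 0 0 0 0.55" --pt "0 0 0 0 0 0 1" --pt "0 0 0 0 0 0 1" --pt "0 0 0 0 0 0 1" --pt "0 0 0 0 0 0 1"

```text
clock: 11.4
position: [0.5964, -0.2011, 0.0109]
orientation: [1.0, -0.001, -0.0, 0.0]
contact_force: [0.2, 0.0, 0.1]
opening: 0.0249
```

```bash
python3 to.py 469 -241 70 0
```

```text
t 11.4 pos [ 596.4 -201.1   10.9] psi -0.16381441380563114 tilt 0.05091872022704514
tool delta mm [-127.3   40.3  -59. ] wz -0.16381441380563114 tiltfix [ 0.  0. -0.]
delta in final axes [-127.4   39.9  -59.1] open 0.02492314975472045 q6 1.0610487336508938 F [0.2 0.  0.1]
```

carry_out --pt "0 0 -15 0 0 0 1" --pt "0 0 -25 0 0 0 1" --pt "0 0 -15 0 0 0 1" --pt "-20 6 0 0 0 0 1" --pt "-25 8 0 0 0 0 1" --pt "-25 8 0 0 0 0 1" --pt "-25 8 0 0 0 0 1" --pt "-20 6 0 0 0 0 1" --pt "-8 3 0 0 0 0 1" --pt "0 0 0 0 0 0 1" --pt "0 0 0 0 0 0 1"

```text
clock: 12.5
position: [0.4744, -0.2434, 0.0795]
orientation: [1.0, -0.001, 0.006, 0.005]
contact_force: [0.4, -0.3, -0.3]
opening: 0.0247
```

```bash
python3 to.py 468 -241 40 0
```

```text
t 12.5 pos [ 474.4 -243.4   79.5] psi -0.09768675783658828 tilt 0.8742636059390377
tool delta mm [-6.9 -2.7 39.4] wz -0.09768675783658828 tiltfix [ 0.5 -0.7 -0. ]
delta in final axes [-6.4 -2.4 39.5] open 0.0246629688200421 q6 0.8748558358711251 F [ 0.4 -0.3 -0.3]
```

carry_out --pt "-3 -1.5 12 0.5 -0.7 0 1" --pt "-3 -1 12 0 0 0 1" --pt "0 0 10 0 0 0 1" --pt "0 0 0 0 0 0 1" --pt "0 0 0 0 0 0 1"

```text
clock: 13.0
position: [0.4699, -0.2394, 0.0413]
orientation: [1.0, 0.0, -0.001, -0.001]
contact_force: [-0.4, -1.1, 0.2]
opening: 0.025
```

```bash
python3 to.py 468 -241 16 0
```

```text
t 13.0 pos [ 469.9 -239.4   41.3] psi 0.05153726279907315 tilt 0.12732487856412145
tool delta mm [-1.8  1.6 25.3] wz 0.05153726279907315 tiltfix [-0.1  0.1 -0. ]
delta in final axes [-1.9  1.6 25.3] open 0.025002702449395616 q6 0.8734644411700595 F [-0.4 -1.1  0.2]
```

carry_out --pt "-1 1 8 0 0 0 1" --pt "-1 1 8 0 0 0 1" --pt "0 0 5 0 0 0 1" --pt "0 0 3 0 0 0 1" --pt "0 0 0 0 0 0 1"

```text
clock: 13.5
position: [0.4678, -0.2416, 0.0151]
orientation: [1.0, 0.0, -0.001, -0.001]
contact_force: [-0.4, 0.8, 0.2]
opening: 0.0249
```

carry_out --pt "0 0 0 0 0 0 0.58" --pt "0 0 0 0 0 0 0.58" --pt "0 0 0 0 0 0 0.58" --pt "0 0 -10 0 0 0 0.58" --pt "0 0 -20 0 0 0 0.58" --pt "0 0 -25 0 0 0 0.58" --pt "0 0 0 0 0 0 0.58"

```text
clock: 14.2
position: [0.4685, -0.2421, 0.0744]
orientation: [1.0, 0.001, -0.0, -0.0]
contact_force: [0.8, -0.1, -0.4]
opening: 0.0375
```

```bash
python3 to.py 600 -285 50 -2.6; python3 - <<'E'
from h import *
a=manip.camera("side")
cv2.imwrite(f"pics/side6.png",cv2.resize(a[150:300,230:430],None,fx=4,fy=4,interpolation=cv2.INTER_CUBIC))
E
```

```text
t 14.2 pos [ 468.5 -242.1   74.4] psi 0.057668740243776065 tilt 0.05107674377012912
tool delta mm [131.5  43.1  24.2] wz 2.657668740243776 tiltfix [-0.  0. -0.]
delta in final axes [133.4  36.9  24.4] open 0.03751324637165006 q6 0.8675633356667738 F [ 0.8 -0.1 -0.4]
```

View pics/side6.png

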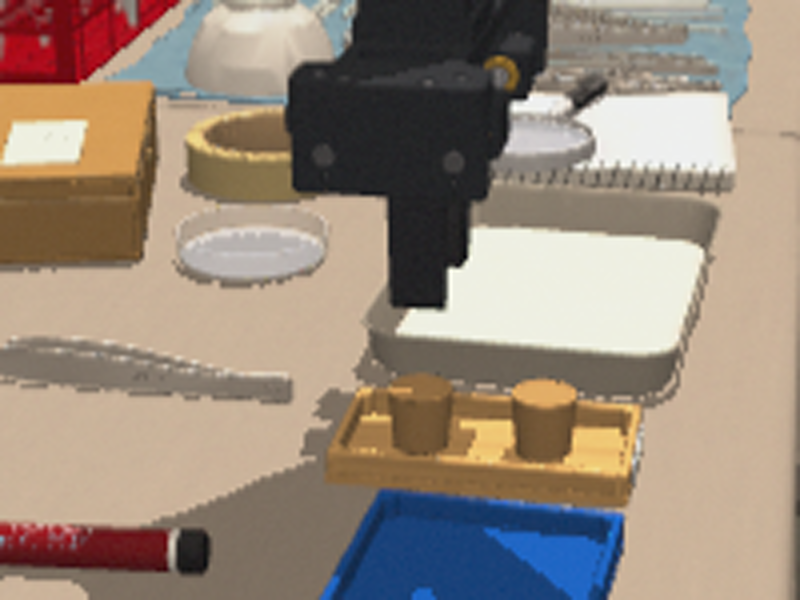

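carry_out --pt "15 4 0 0 0 0 0.58" --pt "25 7 0 0 0 0 0.58" --pt "25 7 0 0 0 0 0.58" --pt "25 7 0 0 0 1.3 0.58" --pt "22 6 0 0 0 1.3 0.58" --pt "14 4 5 0 0 0 0.58" --pt "6 2 5 0 0 0 0.58" --pt "0 0 0 0 0 0 0.58" --pt "0 0 0 0 0 0 0.58"

```text
clock: 15.15
position: [0.5988, -0.2775, 0.0545]
orientation: [1.0, -0.023, -0.006, -0.004]
contact_force: [-0.2, -0.1, -0.3]
opening: 0.0372
```

```bash
python3 to.py 600 -285 35 -2.6; python3 - <<'E'
from h import *
a=manip.camera("side")
cv2.imwrite(f"pics/side7.png",cv2.resize(a[150:300,180:380],None,fx=4,fy=4,interpolation=cv2.INTER_CUBIC))
E
```

```text
t 15.15 pos [ 598.8 -277.5   54.5] psi -2.670890778534034 tilt 0.8024819716318176
tool delta mm [ 1.8  7.6 19.4] wz -0.07089077853403403 tiltfix [-0.4  0.7 -0. ]
delta in final axes [ 1.5  7.4 19.5] open 0.037159032004355996 q6 1.0038845593705703 F [-0.2 -0.1 -0.3]
```

View pics/side7.png

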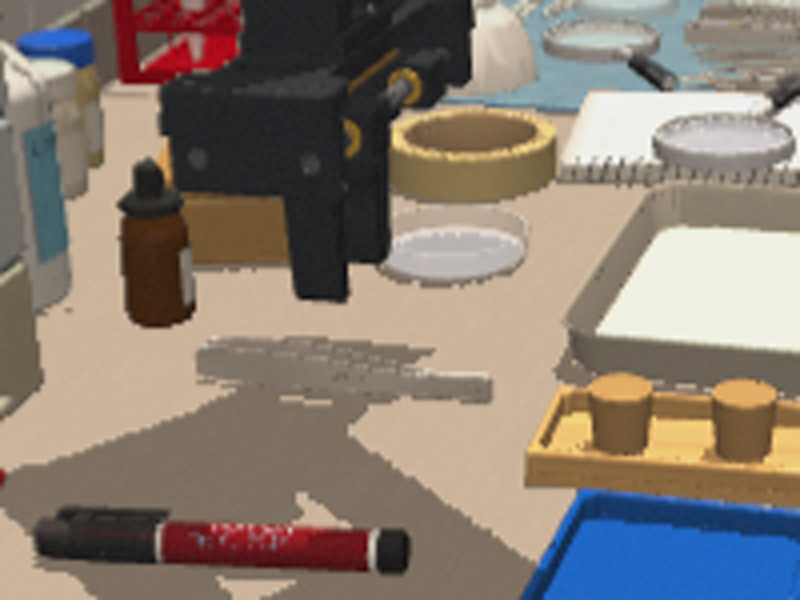

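carry_out --pt "1 4 10 -0.4 0.7 0 0.58" --pt "1 3.5 8 0 0 0 0.58" --pt "0 0 0 0 0 0 0.58" --pt "0 0 0 0 0 0 0.58"

```text
clock: 15.6
position: [0.5984, -0.2847, 0.0366]
orientation: [1.0, -0.024, -0.0, -0.001]
contact_force: [-0.1, 0.1, 0.8]
opening: 0.0371
```

```bash
python3 to.py 600 -285 3 -2.6
```

```text
t 15.6 pos [ 598.4 -284.7   36.6] psi -2.712768669798457 tilt 0.07350842457178179
tool delta mm [ 1.7  0.2 33.6] wz -0.11276866979845712 tiltfix [-0.1  0.  -0. ]
delta in final axes [ 1.6  0.2 33.6] open 0.0370869207683266 q6 0.9945318871483826 F [-0.1  0.1  0.8]
```

carry_out --pt "1 0 8 0 0 0 0.58" --pt "1 0 8 0 0 0 0.58" --pt "0 0 8 0 0 0 0.58" --pt "0 0 5 0 0 0 0.58" --pt "0 0 2 0 0 0 0.58" --pt "0 0 0 0 0 0 0.58"

```text
clock: 16.2
position: [0.6005, -0.2845, 0.0031]
orientation: [1.0, -0.024, -0.0, -0.001]
contact_force: [-1.0, 0.8, -1.2]
opening: 0.037
```

```bash
python3 to.py 600 -285 3 -2.6
```

```text
t 16.2 pos [ 600.5 -284.5    3.1] psi -2.7012032392056478 tilt 0.09325414180164326
tool delta mm [-0.5  0.6  0.1] wz -0.10120323920564767 tiltfix [-0.1  0.  -0. ]
delta in final axes [-0.5  0.6  0.1] open 0.03701110730569708 q6 0.9964202421773319 F [-1.   0.8 -1.2]
```

carry_out --pt "0 0 0 0 0 0 1" --pt "0 0 0 0 0 0 1" --pt "0 0 0 0 0 0 1" --pt "0 0 0 0 0 0 1" --pt "0 0 0 0 0 0 1" --newtons 30

```text
clock: 16.7
position: [0.601, -0.2848, 0.004]
orientation: [1.0, -0.024, 0.0, -0.0]
contact_force: [0.6, 0.4, -0.6]
opening: 0.0137
```

carry_out --pt "0 0 -10 0 0 0 1" --pt "0 0 -20 0 0 0 1" --pt "0 0 -20 0 0 0 1" --pt "0 0 -20 0 0 0 1" --pt "0 0 -10 0 0 0 1" --pt "0 0 0 0 0 0 1"

```text
clock: 17.3
position: [0.6008, -0.2847, 0.0892]
orientation: [1.0, -0.024, 0.0, -0.0]
contact_force: [-0.7, -1.0, -1.1]
opening: 0.0134
```

```bash
python3 to.py 436 -413 80 -91.8; python3 - <<'E'
from h import *
a=manip.camera("side")
cv2.imwrite(f"pics/side8.png",cv2.resize(a[150:300,180:380],None,fx=4,fy=4,interpolation=cv2.INTER_CUBIC))
E
```

```text
t 17.3 pos [ 600.8 -284.7   89.2] psi -2.6990204247567133 tilt 0.05188078237215986
tool delta mm [-158.6  135.9    9. ] wz 89.10097957524329 tiltfix [-0.1 -0.   0. ]
delta in final axes [133.4 160.7   9.2] open 0.013362329975610878 q6 0.9964539617194734 F [-0.7 -1.  -1.1]
```

View pics/side8.png

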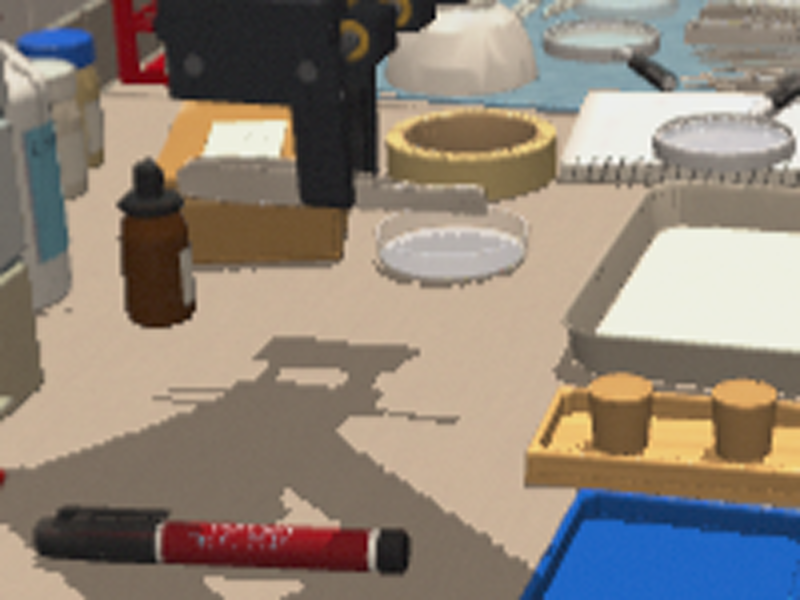

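carry_out --pt "-10 8 0 0 0 0 1" --pt "-20 19 0 0 0 0 1" --pt "-20 19 0 0 0 0 1" --pt "-20 19 0 0 0 0 1" --pt "-20 19 0 0 0 0 1" --pt "-20 19 0 0 0 0 1" --pt "-14 19 0 0 0 0 1" --pt "-10 10 0 0 0 0 1" --pt "0 0 0 0 0 4 1" --pt "0 0 0 0 0 8 1" --pt "0 0 0 0 0 8 1" --pt "0 0 0 0 0 8 1"

```text
clock: 18.55
position: [0.4416, -0.4113, 0.0741]
orientation: [0.962, -0.273, -0.011, -0.006]
contact_force: [1.1, 0.6, -1.5]
opening: 0.0138
```

carry_out --pt "0 0 0 0 0 8 1" --pt "0 0 0 0 0 8 1" --pt "0 0 0 0 0 8 1" --pt "0 0 0 0 0 8 1" --pt "0 0 0 0 0 8 1" --pt "0 0 0 0 0 8 1" --pt "0 0 0 0 0 5 1" --pt "0 0 0 0 0 3 1" --pt "0 0 0 0 0 0 1"

```text
clock: 19.45
position: [0.435, -0.4057, 0.0654]
orientation: [-0.705, 0.709, 0.02, 0.002]
contact_force: [0.3, -0.0, -0.1]
opening: 0.0135
```

```bash
python3 to.py 461 -413 60 -91.8
```

```text
t 19.45 pos [ 435.  -405.7   65.4] psi -90.31322217408099 tilt 2.3444765435037094
tool delta mm [  7.3 -26.2   4.5] wz 1.486777825919006 tiltfix [ 1.5  1.8 -0. ]
delta in final axes [  6.5 -26.2   5.4] open 0.013456209791839792 q6 2.1997841143813606 F [ 0.3 -0.  -0.1]
```

carry_out --pt "3 -8 0 1.5 1.8 1.5 1" --pt "2 -8 0 0 0 0 1" --pt "1 -7 0 0 0 0 1" --pt "0 0 0 0 0 0 1" --pt "0 0 0 0 0 0 1"

```text
clock: 19.95
position: [0.4577, -0.4114, 0.0631]
orientation: [-0.698, 0.716, 0.002, -0.0]
contact_force: [0.5, 0.0, -0.8]
opening: 0.0132
```

```bash
python3 to.py 459 -413 40 -91.8; python3 - <<'E'
from h import *
for n,(x,y) in dict(side=(230,130),top=(300,180)).items():
    a=manip.camera(n)
    cv2.imwrite(f"pics/{n}9.png",cv2.resize(a[y:y+150,x:x+200],None,fx=4,fy=4,interpolation=cv2.INTER_CUBIC))
E
```

```text
t 19.95 pos [ 457.7 -411.4   63.1] psi -91.4501848378168 tilt 0.26738015401176185
tool delta mm [ 1.7 -1.4 23.1] wz 0.34981516218319086 tiltfix [ 0.2  0.2 -0. ]
delta in final axes [ 1.6 -1.3 23.1] open 0.013200265922364137 q6 2.2429129117115942 F [ 0.5  0.  -0.8]
```

View pics/side9.png

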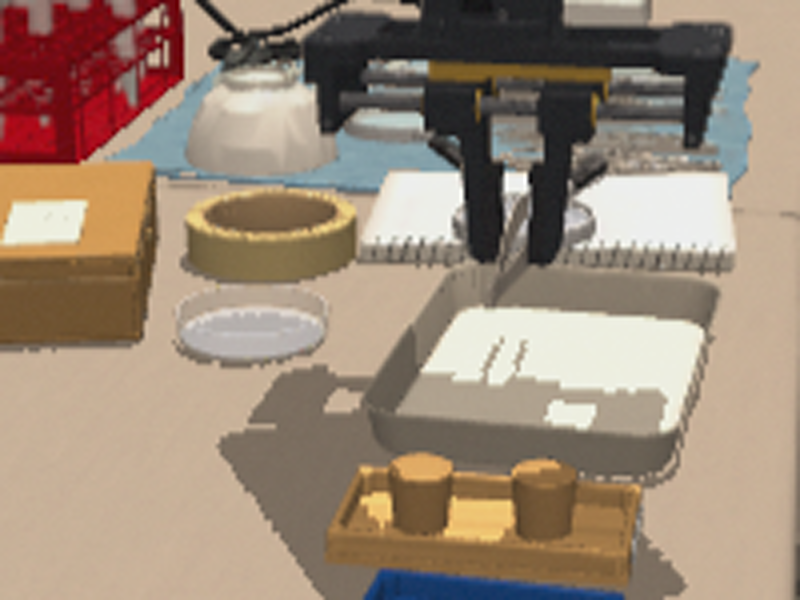

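View pics/top9.png

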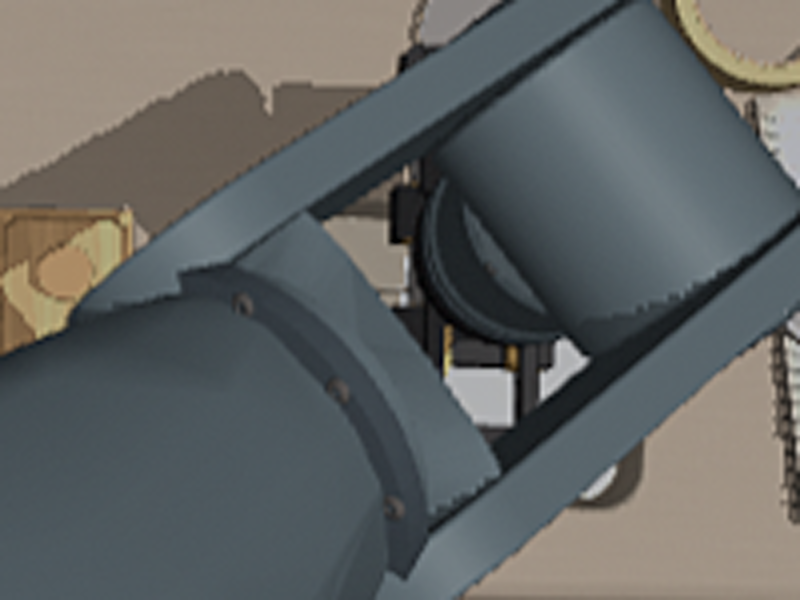

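carry_out --pt "1 -1 10 0.2 0.2 0.3 1" --pt "0 0 10 0 0 0 1" --pt "0 0 10 0 0 0 1" --pt "0 0 8 0 0 0 1" --pt "0 0 0 0 0 0 1" --pt "0 0 0 0 0 0 1"

```text
clock: 20.65
position: [0.4573, -0.4117, 0.0202]
orientation: [-0.696, 0.718, 0.001, 0.0]
contact_force: [-0.6, -0.7, -0.1]
opening: 0.0137
```

```bash
python3 to.py 459 -413 6 -91.8
```

```text
t 20.65 pos [ 457.3 -411.7   20.2] psi -91.81599576222628 tilt 0.11981401864996921
tool delta mm [ 1.3 -1.7 14.2] wz -0.015995762226282295 tiltfix [ 0.1  0.1 -0. ]
delta in final axes [ 1.3 -1.7 14.2] open 0.013745680237163726 q6 2.2479574717379176 F [-0.6 -0.7 -0.1]
```

carry_out --pt "0 0 6 0 0 0 1" --pt "0 0 5 0 0 0 1" --pt "0 0 2 0 0 0 1" --pt "0 0 1 0 0 0 1" --pt "0 0 0 0 0 0 1"

```text
clock: 21.15
position: [0.4577, -0.4121, 0.0057]
orientation: [-0.696, 0.718, 0.0, -0.0]
contact_force: [-0.3, 0.5, -0.1]
opening: 0.0133
```

carry_out --pt "0 0 0 0 0 0 0.72" --pt "0 0 0 0 0 0 0.72" --pt "0 0 0 0 0 0 0.72" --pt "0 0 -10 0 0 0 0.72" --pt "0 0 -15 0 0 0 0.72" --pt "0 0 -20 0 0 0 0.72" --pt "0 0 -20 0 0 0 0.72" --pt "0 0 0 0 0 0 0.72"

```text
clock: 21.95
position: [0.4588, -0.4135, 0.0783]
orientation: [-0.696, 0.718, -0.002, -0.0]
contact_force: [-0.4, -0.4, -0.1]
opening: 0.0247
```

```bash
python3 to.py 597 -125 80 5.3; python3 - <<'E'
from h import *
for n,(x,y) in dict(side=(230,130)).items():
    a=manip.camera(n)
    cv2.imwrite(f"pics/{n}10.png",cv2.resize(a[y:y+150,x:x+200],None,fx=4,fy=4,interpolation=cv2.INTER_CUBIC))
E
```

```text
t 21.95 pos [ 458.8 -413.5   78.3] psi -91.8041277153814 tilt 0.19588705157314093
tool delta mm [-292.7 -129.    -2.2] wz -97.1041277153814 tiltfix [-0.1 -0.2  0. ]
delta in final axes [ 164.2 -274.5   -1.7] open 0.02472048441700145 q6 2.247901028037768 F [-0.4 -0.4 -0.1]
```

View pics/side10.png

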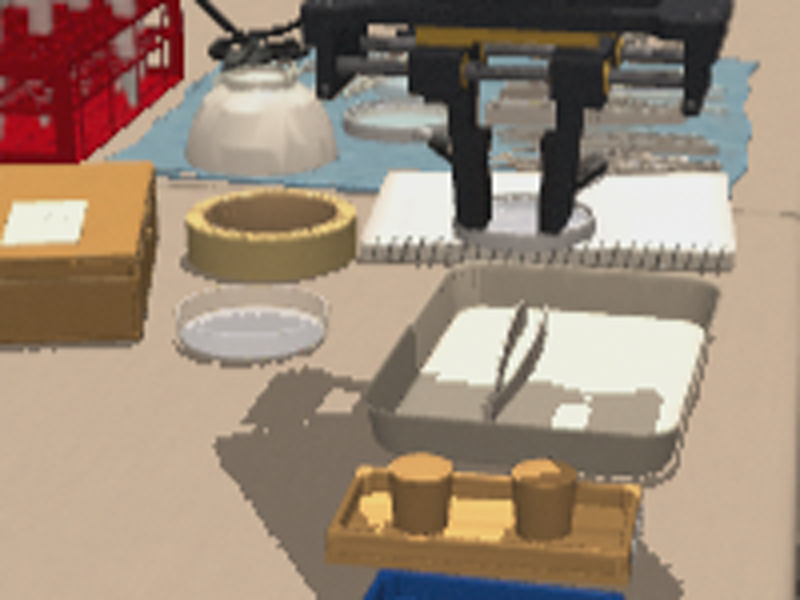

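carry_out --pt "-15 -5 -10 0 0 0 0.6" --pt "-35 -12 -5 0 0 0 0.6" --pt "-35 -12 0 0 0 0 0.6" --pt "-35 -12 0 0 0 0 0.6" --pt "-35 -12 0 0 0 0 0.6" --pt "-35 -12 0 0 0 0 0.6" --pt "-35 -12 0 0 0 0 0.6" --pt "-35 -12 0 0 0 0 0.6" --pt "-35 -12 0 0 0 0 0.6" --pt "-30 -10 0 0 0 0 0.6" --pt "-20 -7 0 0 0 0 0.6" --pt "0 0 0 0 0 0 0.6"

```text
clock: 23.2
position: [0.5869, -0.0451, 0.0899]
orientation: [-0.696, 0.718, 0.005, -0.001]
contact_force: [-0.1, 0.2, 0.6]
opening: 0.0354
```

```bash
python3 to.py 596 -44 100 -11.6; python3 -c "
from h import *
for z in(.05,.1,.15): print(p2w('top',[(190,122),(245,122)],z))"
```

```text
t 23.2 pos [586.9 -45.1  89.9] psi -91.82302946127575 tilt 0.6090399520015415
tool delta mm [ -1.4  -9.  -10.2] wz -80.22302946127576 tiltfix [ 0.5  0.4 -0. ]
delta in final axes [  8.7  -2.9 -10.1] open 0.03541428599939098 q6 2.89090395962237 F [-0.1  0.2  0.6]
[[ 0.70577525  0.00482604  0.05      ]
 [ 0.70850857 -0.10030111  0.05      ]]
[[ 0.686833   -0.00769672  0.1       ]
 [ 0.68942636 -0.10744109  0.1       ]]
[[ 0.66789074 -0.02021947  0.15      ]
 [ 0.67034415 -0.11458106  0.15      ]]
```

carry_out --pt "0 20 -5 0.5 0.4 0 0.6" --pt "0 30 -5 0 0 0 0.6" --pt "0 10 0 0 0 -4 0.6" --pt "0 0 0 0 0 -8 0.6" --pt "0 0 0 0 0 -8 0.6" --pt "0 0 0 0 0 -8 0.6" --pt "0 0 0 0 0 -8 0.6" --pt "0 0 0 0 0 -8 0.6" --pt "0 0 0 0 0 -8 0.6" --pt "0 0 0 0 0 -8 0.6" --pt "0 0 0 0 0 -8 0.6" --pt "0 0 0 0 0 -6 0.6"

```text
clock: 24.4
position: [0.5137, -0.0424, 0.0963]
orientation: [0.992, -0.13, -0.007, 0.0]
contact_force: [0.1, 0.3, 0.1]
opening: 0.035
```

carry_out --pt "0 0 0 0 0 -4 0.6" --pt "0 0 0 0 0 0 0.6"

```text
clock: 24.6
position: [0.5119, -0.0428, 0.0957]
orientation: [0.996, -0.093, -0.008, -0.0]
contact_force: [1.2, -0.9, -1.3]
opening: 0.0354
```

```bash
python3 to.py 596 -44 60 -11.6; python3 - <<'E'
from h import *
for n,(x,y) in dict(side=(120,200)).items():
    a=manip.camera(n)
    cv2.imwrite(f"pics/{n}11.png",cv2.resize(a[y:y+150,x:x+200],None,fx=4,fy=4,interpolation=cv2.INTER_CUBIC))
    cv2.imwrite(f"pics/{n}11f.png",a)
E
```

```text
t 24.6 pos [511.9 -42.8  95.7] psi -10.668734317848918 tilt 0.9363818057191182
tool delta mm [ 83.4 -14.4  34.3] wz 0.9312656821510821 tiltfix [ 0.1  0.9 -0. ]
delta in final axes [ 82.6 -15.7  35.7] open 0.03537251013311862 q6 1.4462693158753357 F [ 1.2 -0.9 -1.3]
```

View pics/side11f.png

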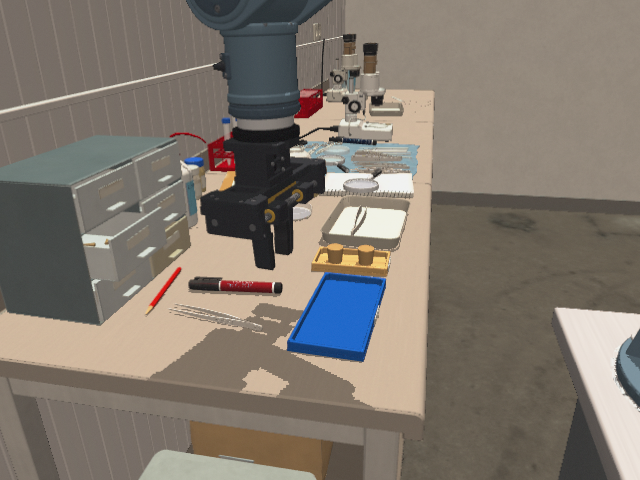

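carry_out --pt "12 -2 0 0.1 0.9 0.9 0.6" --pt "22 -4 6 0 0 0 0.6" --pt "22 -4 10 0 0 0 0.6" --pt "18 -4 10 0 0 0 0.6" --pt "8 -1 8 0 0 0 0.6" --pt "0 0 0 0 0 0 0.6" --pt "0 0 0 0 0 0 0.6"

```text
clock: 25.35
position: [0.6, -0.0457, 0.06]
orientation: [0.994, -0.11, 0.002, -0.0]
contact_force: [-0.5, 1.3, -0.5]
opening: 0.0354
```

```bash
python3 to.py 596 -44 35 -11.6; python3 - <<'E'
from h import *
for n,(x,y) in dict(side=(120,200)).items():
    a=manip.camera(n)
    cv2.imwrite(f"pics/{n}12.png",cv2.resize(a[y:y+150,x:x+200],None,fx=4,fy=4,interpolation=cv2.INTER_CUBIC))
E
```

```text
t 25.35 pos [600.  -45.7  60. ] psi -12.576542155553279 tilt 0.22191688650324576
tool delta mm [-4.4 -0.8 25. ] wz -0.976542155553279 tiltfix [-0.  -0.2  0. ]
delta in final axes [-4.3 -0.9 25. ] open 0.035436570908035765 q6 1.516252392273997 F [-0.5  1.3 -0.5]
```

View pics/side12.png

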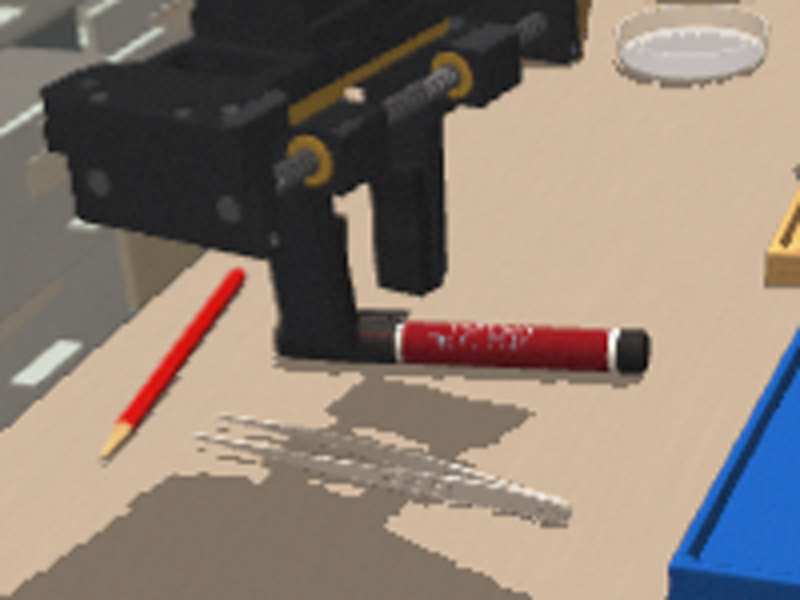

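carry_out --pt "-2 -0.5 10 0 -0.2 -0.9 0.6" --pt "-2 -0.5 10 0 0 0 0.6" --pt "0 0 5 0 0 0 0.6" --pt "0 0 0 0 0 0 0.6" --pt "0 0 0 0 0 0 0.6"

```text
clock: 25.9
position: [0.594, -0.0435, 0.0335]
orientation: [0.995, -0.101, -0.0, -0.0]
contact_force: [-0.3, -0.0, 0.3]
opening: 0.0355
```

```bash
python3 to.py 596 -44 2.5 -11.6; python3 - <<'E'
from h import *
for n,(x,y) in dict(side=(120,200)).items():
    a=manip.camera(n)
    cv2.imwrite(f"pics/{n}13.png",cv2.resize(a[y:y+150,x:x+200],None,fx=4,fy=4,interpolation=cv2.INTER_CUBIC))
E
```

```text
t 25.9 pos [594.  -43.5  33.5] psi -11.643048375687766 tilt 0.0480437384430488
tool delta mm [ 2.1  0.1 31. ] wz -0.04304837568776598 tiltfix [-0.  0. -0.]
delta in final axes [ 2.1  0.1 31. ] open 0.03550659248381336 q6 1.501095289961893 F [-0.3 -0.   0.3]
```

View pics/side13.png

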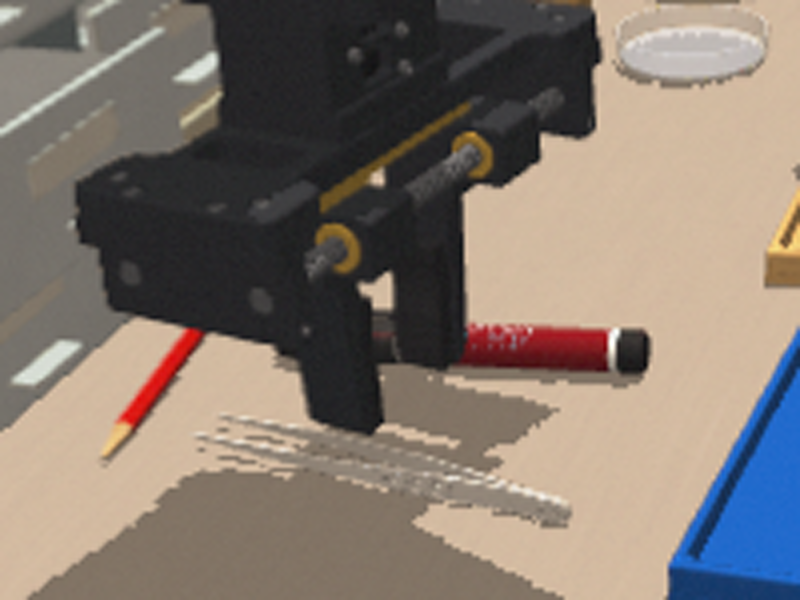

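carry_out --pt "1 0 8 0 0 0 0.6" --pt "1 0 8 0 0 0 0.6" --pt "0 0 7 0 0 0 0.6" --pt "0 0 5 0 0 0 0.6" --pt "0 0 2 0 0 0 0.6" --pt "0 0 0 0 0 0 0.6"

```text
clock: 26.55
position: [0.5965, -0.0441, 0.0009]
orientation: [0.995, -0.102, -0.0, -0.0]
contact_force: [-0.1, 0.6, 0.3]
opening: 0.0352
```

```bash
python3 to.py 596 -44 2.5 -11.6; python3 - <<'E'
from h import *
for n,(x,y) in dict(side=(120,200)).items():
    a=manip.camera(n)
    cv2.imwrite(f"pics/{n}14.png",cv2.resize(a[y:y+150,x:x+200],None,fx=4,fy=4,interpolation=cv2.INTER_CUBIC))
E
```

```text
t 26.55 pos [596.5 -44.1   0.9] psi -11.652928700540198 tilt 0.03225091063272936
tool delta mm [-0.5 -0.  -1.6] wz -0.05292870054019794 tiltfix [-0.  0. -0.]
delta in final axes [-0.5 -0.  -1.6] open 0.03515469193223395 q6 1.5014156136806533 F [-0.1  0.6  0.3]
```

View pics/side14.png

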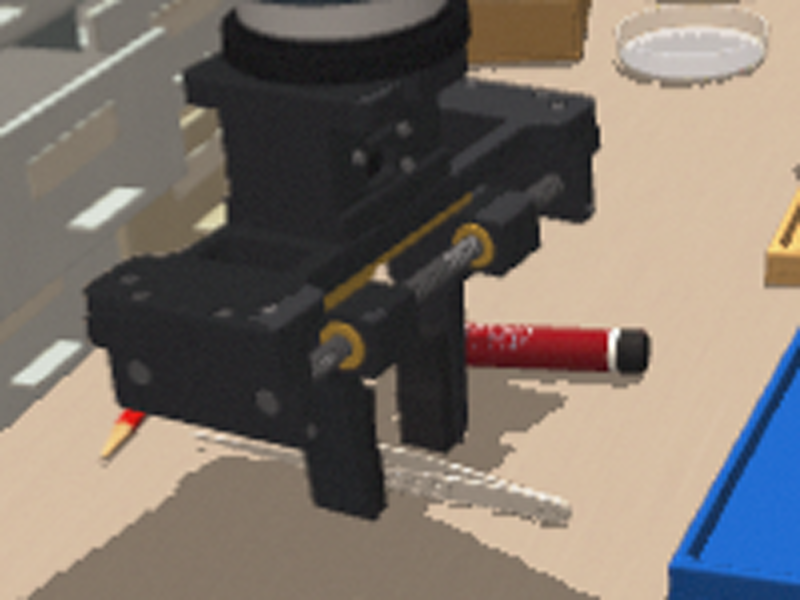

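Jaws straddle the forceps. I'll raise by 1 mm, close and lift a little.

carry_out --pt "0 0 -1 0 0 0 0.6" --pt "0 0 0 0 0 0 1" --pt "0 0 0 0 0 0 1" --pt "0 0 0 0 0 0 1" --pt "0 0 0 0 0 0 1" --pt "0 0 0 0 0 0 1" --newtons 30

```text
clock: 27.2
position: [0.5974, -0.0443, 0.0034]
orientation: [0.995, -0.101, 0.001, -0.0]
contact_force: [-0.7, 0.0, 0.1]
opening: 0.0129
```

carry_out --pt "0 0 -10 0 0 0 1" --pt "0 0 -20 0 0 0 1" --pt "0 0 -20 0 0 0 1" --pt "0 0 -20 0 0 0 1" --pt "0 0 -10 0 0 0 1" --pt "0 0 0 0 0 0 1"

```text
clock: 27.8
position: [0.597, -0.0442, 0.0884]
orientation: [0.995, -0.101, 0.001, -0.0]
contact_force: [0.1, 0.2, -0.5]
opening: 0.0131
```

```bash
python3 to.py 412 -413 80 -91.8; python3 - <<'E'
from h import *
for n,(x,y) in dict(side=(120,150)).items():
    a=manip.camera(n)
    cv2.imwrite(f"pics/{n}15.png",cv2.resize(a[y:y+150,x:x+200],None,fx=4,fy=4,interpolation=cv2.INTER_CUBIC))
E
```

```text
t 27.8 pos [597.  -44.2  88.4] psi -11.639972039396747 tilt 0.10514705880357168
tool delta mm [-106.8  398.5    8.1] wz 80.16002796060324 tiltfix [-0.  -0.1  0. ]
delta in final axes [374.4 173.3   8.4] open 0.013110157777540076 q6 1.5013589668257517 F [ 0.1  0.2 -0.5]
```

View pics/side15.png

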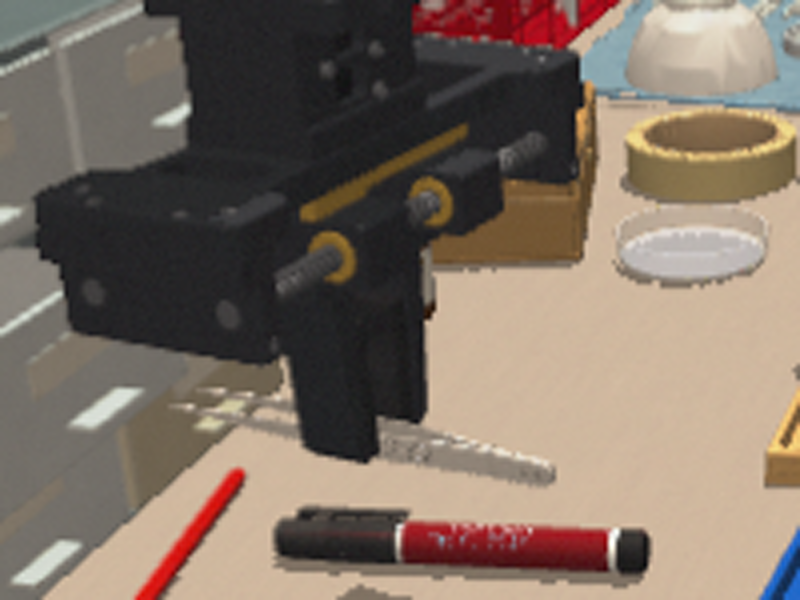

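carry_out --pt "-10 10 -5 0 0 0 1" --pt "-10 30 -2 0 0 0 1" --pt "-10 40 -1 0 0 0 1" --pt "-10 40 -1 0 0 0 1" --pt "-10 40 -1 0 0 0 1" --pt "-10 40 -1 0 0 0 1" --pt "-10 40 -1 0 0 0 1" --pt "-10 40 -1 0 0 0 1" --pt "-10 40 -1 0 0 0 1" --pt "-10 30 -1 0 0 0 1" --pt "-5 15 0 0 0 0 1" --pt "0 0 0 0 0 0 1"

```text
clock: 29.05
position: [0.4076, -0.3881, 0.0898]
orientation: [0.995, -0.1, -0.007, -0.005]
contact_force: [-0.5, -0.1, -0.1]
opening: 0.0127
```

```bash
python3 to.py 412 -413 80 -91.8
```

```text
t 29.05 pos [ 407.6 -388.1   89.8] psi -11.474846719161203 tilt 0.9537307054885059
tool delta mm [ 9.4 23.6  9.4] wz 80.32515328083879 tiltfix [-0.5  0.8 -0. ]
delta in final axes [24.7 -5.1  9.8] open 0.012690724895811587 q6 0.8032199451185554 F [-0.5 -0.1 -0.1]
```

carry_out --pt "5 10 0 -0.5 0.8 4 1" --pt "5 10 0 0 0 8 1" --pt "0 0 0 0 0 8 1" --pt "0 0 0 0 0 8 1" --pt "0 0 0 0 0 8 1" --pt "0 0 0 0 0 8 1" --pt "0 0 0 0 0 8 1" --pt "0 0 0 0 0 8 1" --pt "0 0 0 0 0 8 1" --pt "0 0 0 0 0 6 1" --pt "0 0 0 0 0 4 1" --pt "0 0 0 0 0 0 1"

```text
clock: 30.25
position: [0.4153, -0.3915, 0.0773]
orientation: [-0.693, 0.721, 0.011, 0.004]
contact_force: [-0.5, -0.4, -0.2]
opening: 0.013
```

```bash
python3 to.py 412 -413 60 -91.8
```

```text
t 30.25 pos [ 415.3 -391.5   77.3] psi -92.28970695154548 tilt 1.3465269164022144
tool delta mm [22.   2.2 16.9] wz -0.48970695154548594 tiltfix [ 0.6  1.2 -0. ]
delta in final axes [21.6  2.6 17.3] open 0.01300960681083285 q6 2.213849668667279 F [-0.5 -0.4 -0.2]
```

carry_out --pt "7 1.5 5 0.6 1.2 -0.5 1" --pt "7 1.5 5 0 0 0 1" --pt "6 1.5 5 0 0 0 1" --pt "0 0 0 0 0 0 1" --pt "0 0 0 0 0 0 1"

```text
clock: 30.75
position: [0.4108, -0.4086, 0.0593]
orientation: [-0.699, 0.715, 0.002, 0.0]
contact_force: [-0.2, -0.3, 0.1]
opening: 0.0125
```

```bash
python3 to.py 410 -413 40 -91.8; python3 - <<'E'
from h import *
for n,(x,y) in dict(side=(230,130)).items():
    a=manip.camera(n)
    cv2.imwrite(f"pics/{n}16.png",cv2.resize(a[y:y+150,x:x+200],None,fx=4,fy=4,interpolation=cv2.INTER_CUBIC))
E
```

```text
t 30.75 pos [ 410.8 -408.6   59.3] psi -91.27865672563371 tilt 0.2637294389116393
tool delta mm [ 4.5  0.7 19.3] wz 0.5213432743662878 tiltfix [ 0.1  0.2 -0. ]
delta in final axes [ 4.4  0.7 19.3] open 0.012545492878437075 q6 2.176337927695455 F [-0.2 -0.3  0.1]
```

View pics/side16.png

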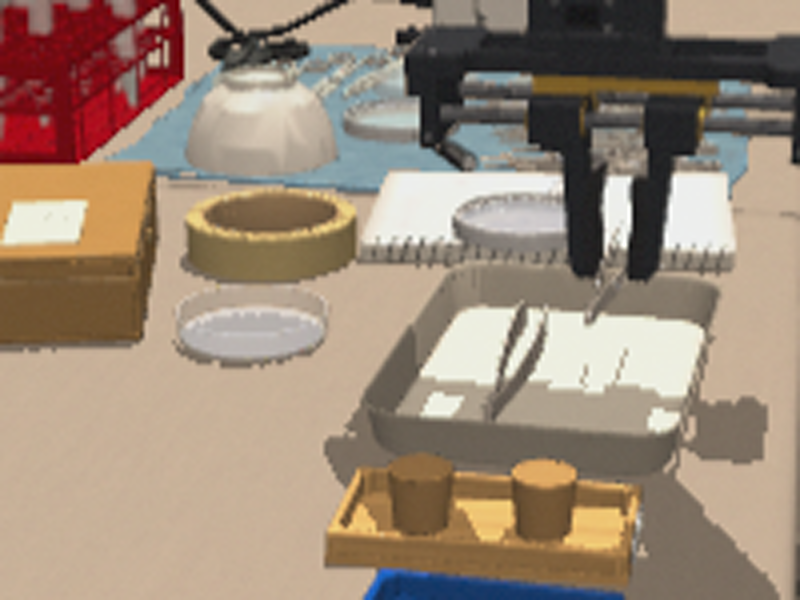

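carry_out --pt "3 0.5 10 0.1 0.2 0.5 1" --pt "1 0 10 0 0 0 1" --pt "0 0 10 0 0 0 1" --pt "0 0 6 0 0 0 1" --pt "0 0 0 0 0 0 1" --pt "0 0 0 0 0 0 1"

```text
clock: 31.4
position: [0.4098, -0.4122, 0.0194]
orientation: [-0.696, 0.718, 0.001, -0.0]
contact_force: [-0.4, 0.6, 0.5]
opening: 0.0128
```

```bash
python3 to.py 410 -413 5.5 -91.8
```

```text
t 31.4 pos [ 409.8 -412.2   19.4] psi -91.8146129736243 tilt 0.11243919093565811
tool delta mm [ 0.8 -0.2 13.9] wz -0.014612973624309689 tiltfix [ 0.1  0.1 -0. ]
delta in final axes [ 0.8 -0.2 13.9] open 0.012802532845849689 q6 2.1813826278584623 F [-0.4  0.6  0.5]
```

carry_out --pt "0 0 6 0 0 0 1" --pt "0 0 5 0 0 0 1" --pt "0 0 2 0 0 0 1" --pt "0 0 0 0 0 0 1" --pt "0 0 0 0 0 0 1"

```text
clock: 31.9
position: [0.4102, -0.4126, 0.006]
orientation: [-0.696, 0.718, 0.0, -0.0]
contact_force: [0.8, -0.0, 0.0]
opening: 0.0129
```

carry_out --pt "0 0 0.5 0 0 0 1" --pt "0 0 0 0 0 0 0.74" --pt "0 0 0 0 0 0 0.74" --pt "0 0 0 0 0 0 0.74" --pt "0 0 -10 0 0 0 0.74" --pt "0 0 -15 0 0 0 0.74" --pt "0 0 -20 0 0 0 0.74" --pt "0 0 -25 0 0 0 0.74" --pt "0 0 -10 0 0 0 0.74" --pt "0 0 0 0 0 0 0.74"

```text
clock: 32.9
position: [0.4111, -0.4137, 0.0939]
orientation: [-0.696, 0.718, -0.002, -0.001]
contact_force: [-0.2, -0.4, -0.4]
opening: 0.0228
```

```bash
python3 to.py 540 -125 90 -91.8; python3 - <<'E'
from h import *
for n,(x,y) in dict(side=(230,130)).items():
    a=manip.camera(n)
    cv2.imwrite(f"pics/{n}17.png",cv2.resize(a[y:y+150,x:x+200],None,fx=4,fy=4,interpolation=cv2.INTER_CUBIC))
E
```

```text
t 32.9 pos [ 411.1 -413.7   93.9] psi -91.7994863043877 tilt 0.20419752924028609
tool delta mm [-292.6 -119.8    3.2] wz 0.0005136956122981928 tiltfix [-0.1 -0.2  0. ]
delta in final axes [-292.6 -119.8    3.9] open 0.022811533167498642 q6 2.1814109762174727 F [-0.2 -0.4 -0.4]
```

View pics/side17.png

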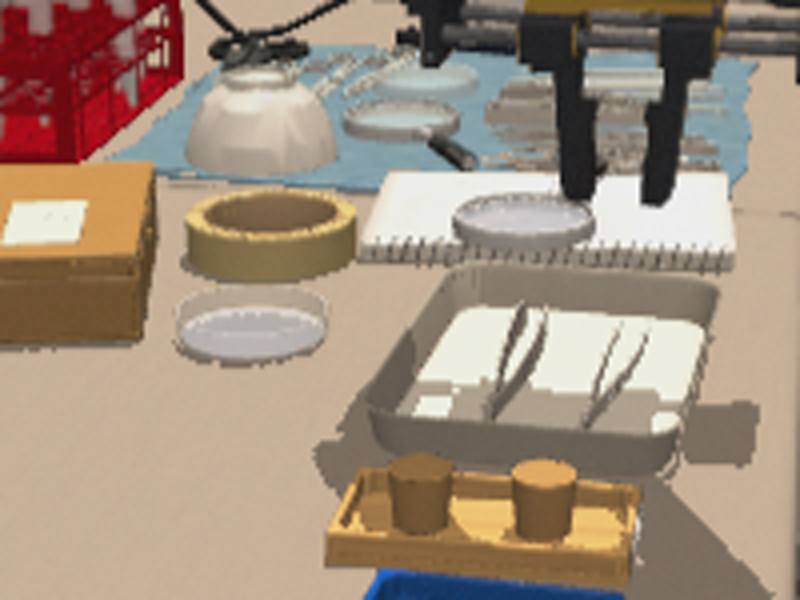

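carry_out --pt "-15 -5 -3 0 0 0 0.58" --pt "-30 -11 0 0 0 0 0.58" --pt "-35 -14 0 0 0 0 0.58" --pt "-35 -14 0 0 0 0 0.58" --pt "-35 -14 0 0 0 0 0.58" --pt "-35 -14 0 0 0 0 0.58" --pt "-35 -14 0 0 0 0 0.58" --pt "-30 -12 0 0 0 0 0.58" --pt "-20 -8 0 0 0 -4 0.58" --pt "-5 0 0 0 0 -8 0.58" --pt "0 0 0 0 0 -8 0.58" --pt "0 0 0 0 0 -8 0.58"

```text
clock: 34.15
position: [0.521, -0.1141, 0.084]
orientation: [0.854, -0.521, -0.011, -0.001]
contact_force: [1.0, -0.7, -1.0]
opening: 0.0366
```

carry_out --pt "0 0 0 0 0 -8 0.58" --pt "0 0 0 0 0 -8 0.58" --pt "0 0 0 0 0 -8 0.58" --pt "0 0 0 0 0 -8 0.58" --pt "0 0 0 0 0 -8 0.58" --pt "0 0 0 0 0 -8 0.58" --pt "0 0 0 0 0 -8 0.58" --pt "0 0 0 0 0 -8 0.58" --pt "0 0 0 0 0 -4 0.58" --pt "0 0 0 0 0 0 0.58"

```text
clock: 35.15
position: [0.5094, -0.0981, 0.0719]
orientation: [0.997, 0.075, -0.02, -0.015]
contact_force: [0.1, 0.6, 0.2]
opening: 0.037
```

```bash
python3 to.py 597 -125 60 5.3
```

```text
t 35.15 pos [509.4 -98.1  71.9] psi 8.632004299696225 tilt 2.8513345437099535
tool delta mm [82.9 40.   7.5] wz 3.3320042996962256 tiltfix [-1.9  2.2 -0. ]
delta in final axes [84.7 34.9 11.9] open 0.03703099413962587 q6 0.993388280504636 F [0.1 0.6 0.2]
```

carry_out --pt "10 5 -5 -1.9 2.2 3.3 0.58" --pt "22 9 2 0 0 0 0.58" --pt "22 9 2 0 0 0 0.58" --pt "18 7 2 0 0 0 0.58" --pt "10 4 2 0 0 0 0.58" --pt "0 0 0 0 0 0 0.58" --pt "0 0 0 0 0 0 0.58"

```text
clock: 35.85
position: [0.5913, -0.1183, 0.0622]
orientation: [0.999, 0.039, -0.005, -0.002]
contact_force: [0.4, 0.6, 0.2]
opening: 0.0369
```

```bash
python3 to.py 597 -125 40 5.3; python3 - <<'E'
from h import *
for n,(x,y) in dict(side=(120,200)).items():
    a=manip.camera(n)
    cv2.imwrite(f"pics/{n}18.png",cv2.resize(a[y:y+150,x:x+200],None,fx=4,fy=4,interpolation=cv2.INTER_CUBIC))
E
```

```text
t 35.85 pos [ 591.3 -118.3   62.2] psi 4.522037517814987 tilt 0.6106853575864137
tool delta mm [ 5.4  7.3 22.1] wz -0.7779624821850124 tiltfix [-0.2  0.6 -0. ]
delta in final axes [ 5.1  7.2 22.2] open 0.03692410183433041 q6 1.099346465748537 F [0.4 0.6 0.2]
```

View pics/side18.png

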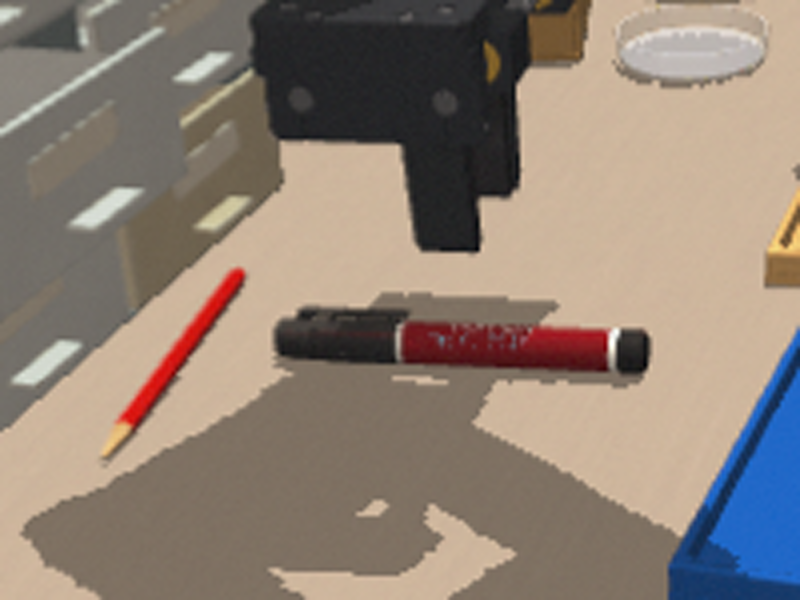

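carry_out --pt "2.5 3 10 -0.2 0.6 -0.8 0.58" --pt "2.5 2.5 8 0 0 0 0.58" --pt "0 0 4 0 0 0 0.58" --pt "0 0 0 0 0 0 0.58" --pt "0 0 0 0 0 0 0.58"

```text
clock: 36.4
position: [0.5944, -0.1229, 0.0376]
orientation: [0.999, 0.047, -0.0, -0.001]
contact_force: [0.8, 0.2, 0.3]
opening: 0.037
```

```bash
python3 to.py 597 -124 4 5.3
```

```text
t 36.4 pos [ 594.4 -122.9   37.6] psi 5.335957575661409 tilt 0.07809476041406639
tool delta mm [ 2.5  1.4 33.6] wz 0.035957575661409 tiltfix [-0.1  0.  -0. ]
delta in final axes [ 2.4  1.4 33.6] open 0.03696157456164311 q6 1.077885573158353 F [0.8 0.2 0.3]
```

carry_out --pt "1.5 1 8 0 0 0 0.58" --pt "1 0.5 8 0 0 0 0.58" --pt "0 0 8 0 0 0 0.58" --pt "0 0 5 0 0 0 0.58" --pt "0 0 3 0 0 0 0.58" --pt "0 0 0 0 0 0 0.58" --pt "0 0 0 0 0 0 1" --pt "0 0 0 0 0 0 1" --pt "0 0 0 0 0 0 1" --pt "0 0 0 0 0 0 1" --pt "0 0 0 0 0 0 1" --newtons 25

```text
clock: 37.5
position: [0.5977, -0.1243, 0.0034]
orientation: [0.999, 0.047, 0.0, -0.0]
contact_force: [0.2, -0.1, -0.7]
opening: 0.0168
```

carry_out --pt "0 0 -10 0 0 0 1" --pt "0 0 -20 0 0 0 1" --pt "0 0 -20 0 0 0 1" --pt "0 0 -15 0 0 0 1" --pt "0 0 0 0 0 0 1"

```text
clock: 38.0
position: [0.5978, -0.1244, 0.0729]
orientation: [0.999, 0.047, 0.0, -0.0]
contact_force: [0.5, -0.4, 0.3]
opening: 0.0168
```

```bash
python3 to.py 433 -86 70 -92.9; python3 - <<'E'
from h import *
for n,(x,y) in dict(side=(120,180)).items():
    a=manip.camera(n)
    cv2.imwrite(f"pics/{n}19.png",cv2.resize(a[y:y+150,x:x+200],None,fx=4,fy=4,interpolation=cv2.INTER_CUBIC))
E
```

```text
t 38.0 pos [ 597.8 -124.4   72.9] psi 5.336844873506568 tilt 0.03128237766806428
tool delta mm [-160.5  -53.5    2.8] wz 98.23684487350657 tiltfix [-0. -0.  0.]
delta in final axes [-30.  166.6   2.9] open 0.01682437804818578 q6 1.0777882105738599 F [ 0.5 -0.4  0.3]
```

View pics/side19.png

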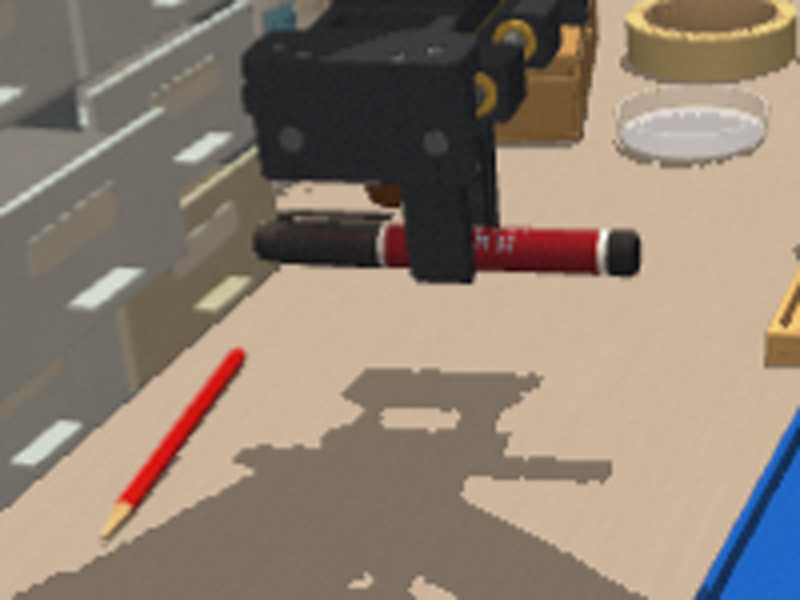

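carry_out --pt "-10 -4 -3 0 0 0 1" --pt "-25 -8 -1 0 0 0 1" --pt "-30 -10 -1 0 0 0 1" --pt "-30 -10 -1 0 0 0 1" --pt "-30 -10 -1 0 0 0 1" --pt "-20 -7 -1 0 0 0 1" --pt "-10 -4 0 0 0 -4 1" --pt "0 0 0 0 0 -8 1" --pt "0 0 0 0 0 -8 1" --pt "0 0 0 0 0 -8 1" --pt "0 0 0 0 0 -8 1" --pt "0 0 0 0 0 -8 1"

```text
clock: 39.25
position: [0.4149, -0.0766, 0.0697]
orientation: [0.903, 0.43, -0.008, -0.01]
contact_force: [0.4, -0.5, -0.4]
opening: 0.0168
```

carry_out --pt "0 0 0 0 0 -8 1" --pt "0 0 0 0 0 -8 1" --pt "0 0 0 0 0 -8 1" --pt "0 0 0 0 0 -8 1" --pt "0 0 0 0 0 -4 1" --pt "0 0 0 0 0 0 1" --pt "0 0 0 0 0 0 1"

```text
clock: 39.95
position: [0.4052, -0.072, 0.064]
orientation: [0.716, 0.698, -0.006, -0.018]
contact_force: [-0.7, 0.5, 0.8]
opening: 0.0168
```

```bash
python3 to.py 433 -86 60 87.1; python3 - <<'E'
from h import *
for n,(x,y) in dict(side=(220,200)).items():
    a=manip.camera(n)
    cv2.imwrite(f"pics/{n}20.png",cv2.resize(a[y:y+170,x:x+220],None,fx=3.5,fy=3.5,interpolation=cv2.INTER_CUBIC))
E
```

```text
t 39.95 pos [405.2 -72.   64. ] psi 88.57344097157821 tilt 2.2126896585674176
tool delta mm [-13.4  28.2   2.8] wz 1.4734409715782135 tiltfix [-2.  -0.9  0. ]
delta in final axes [-12.6  28.5   4. ] open 0.016796220377454842 q6 -0.441109783037181 F [-0.7  0.5  0.8]
```

View pics/side20.png

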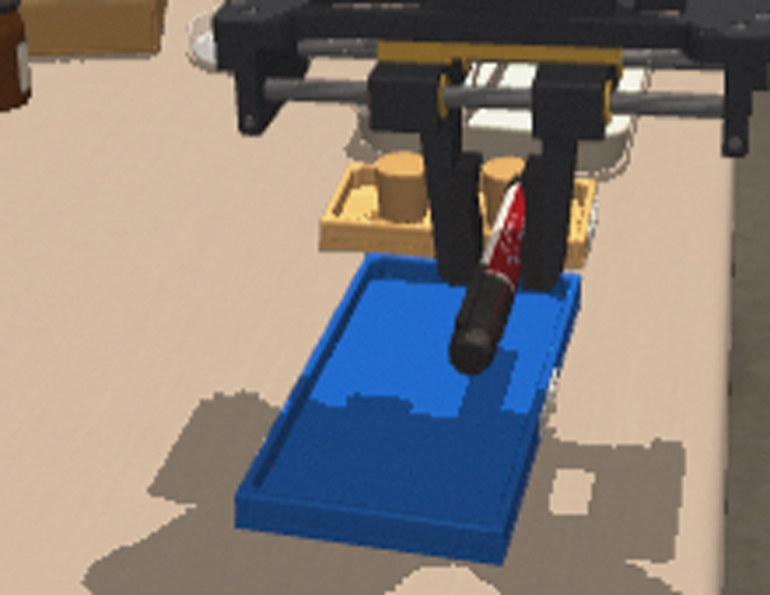

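carry_out --pt "-4 9 0 -2 -0.9 1.5 1" --pt "-4 9 0 0 0 0 1" --pt "-4 8 0 0 0 0 1" --pt "0 0 0 0 0 0 1" --pt "0 0 0 0 0 0 1"

```text
clock: 40.5
position: [0.4314, -0.0857, 0.0631]
orientation: [0.726, 0.687, -0.0, -0.001]
contact_force: [0.4, 0.5, 1.1]
opening: 0.017
```

```bash
python3 to.py 433 -86 40 87.1; python3 - <<'E'
from h import *
for n,(x,y) in dict(side=(220,200)).items():
    a=manip.camera(n)
    cv2.imwrite(f"pics/{n}21.png",cv2.resize(a[y:y+170,x:x+220],None,fx=3.5,fy=3.5,interpolation=cv2.INTER_CUBIC))
E
```

```text
t 40.5 pos [431.4 -85.7  63.1] psi 86.86504830054322 tilt 0.13452989848122962
tool delta mm [-0.2  1.6 23.1] wz -0.2349516994567722 tiltfix [-0.1 -0.   0. ]
delta in final axes [-0.2  1.6 23.1] open 0.016997348208928058 q6 -0.41229891036543237 F [0.4 0.5 1.1]
```

View pics/side21.png

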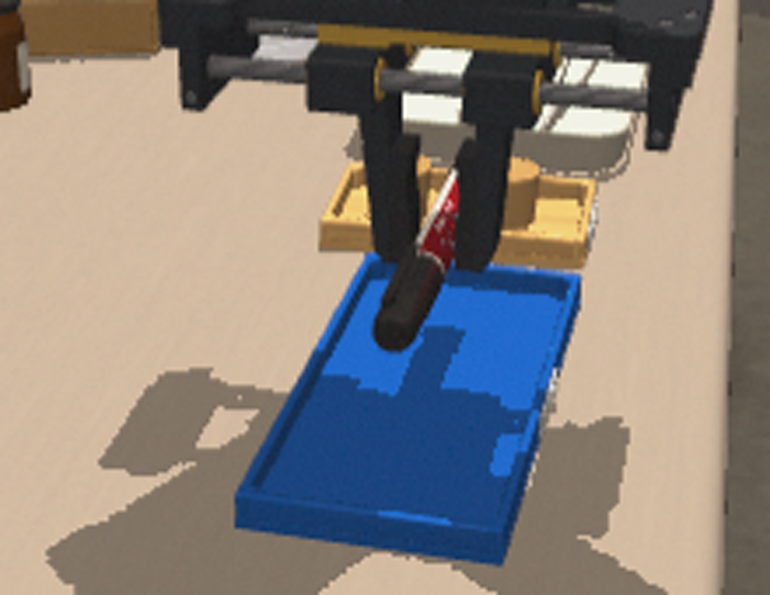

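carry_out --pt "0 1 10 -0.1 0 0 1" --pt "0 0.5 10 0 0 0 1" --pt "0 0 10 0 0 0 1" --pt "0 0 6 0 0 0 1" --pt "0 0 0 0 0 0 1" --pt "0 0 0 0 0 0 1"

```text
clock: 41.15
position: [0.4314, -0.0849, 0.0226]
orientation: [0.726, 0.688, -0.0, -0.002]
contact_force: [0.6, -0.2, -0.1]
opening: 0.0168
```

```bash
python3 to.py 433 -86 7.5 87.1
```

```text
t 41.15 pos [431.4 -84.9  22.6] psi 86.87327984283382 tilt 0.2319806936693623
tool delta mm [-1.1  1.7 15.1] wz -0.2267201571661701 tiltfix [-0.2 -0.1  0. ]
delta in final axes [-1.   1.7 15.1] open 0.01676936379639896 q6 -0.41201167357978935 F [ 0.6 -0.2 -0.1]
```

carry_out --pt "0 0 6 -0.2 -0.1 0 1" --pt "0 0 5 0 0 0 1" --pt "0 0 2 0 0 0 1" --pt "0 0 1.5 0 0 0 1" --pt "0 0 0 0 0 0 1"

```text
clock: 41.65
position: [0.4319, -0.0851, 0.0074]
orientation: [0.726, 0.688, 0.0, 0.001]
contact_force: [-0.4, -0.3, -1.2]
opening: 0.0166
```

Release, rise, and back off towards the start for a clear view.

carry_out --pt "0 0 0 0 0 0 0.68" --pt "0 0 0 0 0 0 0.68" --pt "0 0 0 0 0 0 0.68" --pt "0 0 -10 0 0 0 0.68" --pt "0 0 -15 0 0 0 0.68" --pt "0 0 -25 0 0 0 0.68" --pt "0 0 -40 0 0 0 0.68" --pt "0 0 -40 0 0 0 0.68" --pt "0 0 -40 0 0 0 0.68" --pt "0 0 -20 0 0 0 0.68" --pt "0 0 0 0 0 0 0.68"

```text
clock: 42.75
position: [0.431, -0.0847, 0.21]
orientation: [0.726, 0.688, 0.001, 0.002]
contact_force: [0.6, -0.3, 0.1]
opening: 0.0278
```

```bash
python3 to.py 180 -540 240 87; python3 - <<'E'
from h import *
a=manip.camera("top");cv2.imwrite("pics/top22.png",a)
a=manip.camera("side");cv2.imwrite("pics/side22.png",cv2.resize(a[170:370,200:440],None,fx=3.2,fy=3,interpolation=cv2.INTER_CUBIC))
E
```

```text
t 42.75 pos [431.  -84.7 210. ] psi 86.87796325351741 tilt 0.24131807590974708
tool delta mm [-468.3 -225.7  -30.3] wz -0.12203674648259266 tiltfix [ 0.2  0.1 -0. ]
delta in final axes [-467.8 -226.8  -30. ] open 0.027833067128632608 q6 -0.41153286503979397 F [ 0.6 -0.3  0.1]
```

View pics/top22.png

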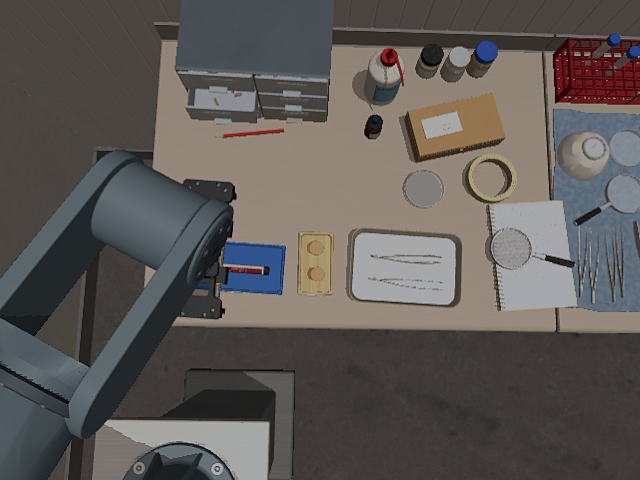

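View pics/side22.png

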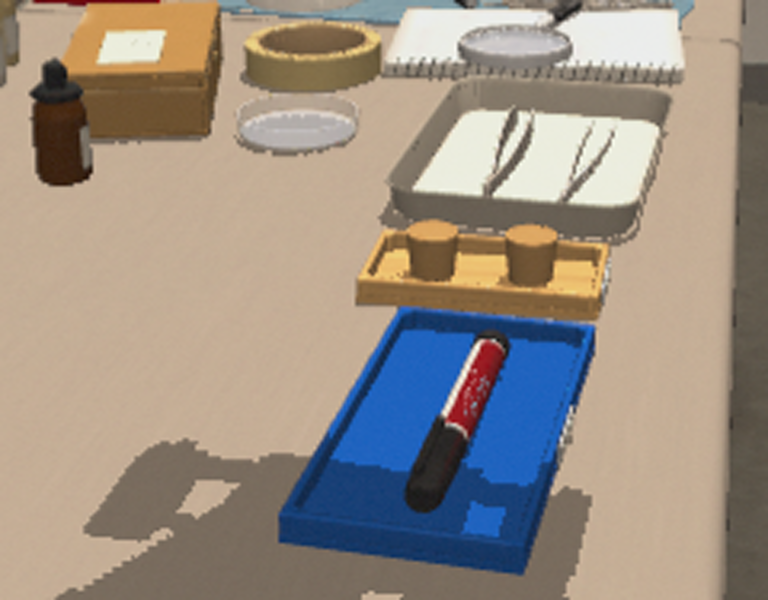

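```bash
python3 - <<'E'
from h import *
print(p2w("top",[(369,257),(441,258),(368,283.5),(443,282.5)],.012)[:,:2])
print(p2w("top",[(316,247),(316.5,273)],.03)[:,:2], p2w("top",[(423.5,188.5)],.015))
print(p2w("top",[(269,269.5)],.02))
manip.job_done()
E
```

```text
[[ 0.45632279 -0.344329  ]
 [ 0.45704346 -0.4841745 ]
 [ 0.40525061 -0.34260641]
 [ 0.40970898 -0.48720503]]
[[ 0.47132429 -0.24168501]
 [ 0.42200942 -0.24359592]] [[ 0.59384732 -0.45121075  0.015     ]]
[[ 0.42786152 -0.15341832  0.02      ]]
the job is handed in; nothing more can be done
```

All five things are in their trays, and I handed the job in at about 43 s of the 104 s allowed. The hand-in gives no verdict.

My last checks used the final top and side pictures:

- **Forceps and tweezers:** they lie flat side by side in the enamel tray, about 50 mm apart. Their middles are about 29 mm and 20 mm either side of the tray's centre line, and within about 2 mm of its centre lengthwise.
- **Corks:** both stand upright in the wooden tray, about 21 mm and 29 mm from its centre lengthwise and 2 mm or less across.
- **Marker:** it lies flat in the blue tray. In the top picture the arm hid part of it. Judging by the visible end and the pose at release, it is about 1 to 5 mm across and at most about 5 mm along from the centre.
- **Glass dish:** it measured within about 1 mm of its starting position.
- **Robot:** the gripper was released and stood about 200 mm above the table, touching nothing.

The small disagreements were in measurement. Side and top estimates of starting positions differed by up to about 6 mm, and the arm drifted by up to about 30 mm during fast moves. I corrected that before each grasp and placing, and no check failed.

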